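Clamp the flanged tube onto the leak-test stand

ROBOT

A 7-joint arm with a two-finger parallel gripper is mounted at the origin on a cart in front of the work surface, level with it; the furniture and walls round the work are solid. World frame = base frame: x ahead of the robot, y to its left, z up, the work surface at z = 0. Lengths are in m, angles in degrees, forces in N, time in s.
With the tool pointing down it reaches from about 0.4 to 0.85 m from the base axis. Payload 6.9 kg.
Tool frame: the origin (TCP) lies at the very end of the fingers, on their centre line; the grasp point (between the pads) lies env.grip_point_offset behind it (env.grip_point_offset is the distance from the TCP to the grasp point, in m); z points along the fingers, y is the line along which they close (so a half turn about z gives the same grasp; the last joint's range is limited). The gripper opens to 85 mm and grips with 20 to 120 N. Pads are 22 mm wide; open, the fingers measure 114 mm over their backs; the gripper's body (76 mm by 85 mm) begins 54 mm behind the grasp point. The pads swing forward as they close: fully open they stand 13 mm farther back than shut.
Start: joints at [83.165, 29.078, -13.613, 85.955, 7.202, 65.827, -8.869], TCP at [0.139, -0.609, 0.231] pointing down, gripper open.
Joint ranges: [-176.47, 176.47], [-13.61, 117.27], [-81.72, 77.17], [0.22, 143.17], [-87.28, 267.28], [10, 112.55], [-165.47, 165.47]. Speed limits (degrees/s): [136.94, 136.94, 180, 180, 180, 180, 180].

INTERFACE

Orientations are given as a 3x3 rotation matrix whose columns are the frame's x, y, z axes.
In Python, from plant import env, read_camera, calibration gives the robot as it stands. The module is installed in compiled form; this text tells all that it offers.
- The arm moves only by the tool play_rows, never from a script. Its argument "moves" is a list of rows, each an object with "travel": the shift along the tool's x, y, z in mm, a list of three; "angular": the turn, a rotation vector about the tool's x, y, z in degrees, a list of three. In form: [{"travel": [dx, dy, dz], "angular": [rx, ry, rz]}, ...]. A call has 1 to 5 rows; each row is the pose to reach, as a shift and turn from the pose commanded when the call began, along the tool's axes at that moment; what a row does not reach only later rows make up. A row lasts 1/8 s, in which the tool goes at most 62.5 mm and 10.7 degrees, less where a joint would pass 70% of its speed; a pose out of reach is approached as far as the arm can. A call with a gripper value outside its range is refused whole. "fingers" is the closure, from -1 (fully open) to 1 (shut), set as the call begins (left out, the last holds). The fingers move at their own pace and stop on an object; "force" is the grip in N (left out, the last holds). Time passes only in rows, so rows that repeat a pose let the fingers close. It gives the time, the measured TCP pose, the force, the opening and the grip force at its end, in the units of the state.
- env.get_state(): the state, without advancing time (a new reading comes with each control period).
- read_camera(name): name is "scene" or "top" or "wrist"; returns (picture, depth): 420x560x3 uint8, red, green, blue; 420x560 float32, m along the optical axis (not along the pixel's ray), 0 where there is no reading.
- calibration(name): a dict with "vfov" (degrees; the focal length in pixels is half the picture's height over the tangent of half this angle, whatever the lens; pixels are square), "cx", "cy" (the principal point, pixels), "rvec" (rotation vector, rad) and "tvec" (3), from world to camera coordinates, as OpenCV has them. Camera axes: x right, y down, z forward; pixel columns grow to the right and rows downward; lengths in m; the calibration is good to about 2 mm. A picture is of the moment at which its call begins: read the wrist's pose just before it. calibration takes no time and is no camera call; for the wrist camera it gives the pose at the moment of the call.
- env.sign_off(): hands the job in; it is judged then, once.
The state is a dict: "clock": time; "joint_positions": joint angles; "qd": joint speeds; "tau": joint torques, N m; "tcp_pos": TCP position; "orientation": TCP orientation; "wrist_force": force on the tool from outside, world axes, zero at the start; "torque": the same for the moment, N m; "finger_gap": opening from 0.0 (shut) to 1.0 (fully open); "gripper_force": force on a finger pad.
Only numpy, scipy, OpenCV 4.12 (cv2) and the standard library are available. Lean on these libraries where they do the work, as an engineer would, in place of code of your own. Each camera call takes 0.05 s, during which the arm holds its last target. There are 200 camera calls.

TASK

Join the tube with the larger flange to the pipe end on the leak-test stand: lay it into the open clamp ring with its flange face against the pipe's flange, feeling for the seat and never forcing it. Then swing the upper half of the ring down over both flanges, swing the bolt up into the fork and press its cam lever fully down so that the joint is held tight. Leave the tube with the smaller flange where it lies.

Things in the scene. Friction and masses are not known exactly. Their poses are not given: they have to be found in the camera images.
- stand: Grey base plate, x -62..62, y -90..140 mm, 12 thick, fixed. Origin on the bench under the nominal joint; +y along the pipe axis to the free side where the tube goes, -x the latch side (towards the robot), z up. Dark bracket at y -79..-53 (top z 91) holds the pipe; a gauge near y -106 rises to z 142. Over 30 N between tube and stand while the clamp ring is open counts as forcing.
- pipe_axis (a point): Point of the stand, 64 mm above its origin, on the pipe axis. The pipe (d 36 mm) ends in a flange, d 60, rim 5 mm thick, flat face to +y. Pipe, flange and the whole clamp are set along the axis by hand: the face stands anywhere from y = -12 to +12 mm of this point and that is not measured. The clamp's middle plane is the face: all clamp y values count from the real face, once felt.
- groove (a point): Nominal bottom of the lower ring half's groove, 30 mm below the axis, fixed to the stand. Ring: outer radius 36.5, 24 wide. Its lips (inner radius 26, y 7..12 from the face) leave the tube's flange 2 mm play at their edge, 0.8 when down. With the tube's axis 20 mm or more above the pipe axis its flange clears the lips but overlaps the pipe's flange: faces can be butted there, then slid down.
- saddle (a point): Apex of the fixed 90-degree vee saddle (y 105..119 of the stand, arms up to z 59) that carries the tube's far end. The seated tube's axis lies at z = 63.6 mm, level, along the stand's y.
- hinge_line (a point): Point on the line (along y) of the ring's hinge pin, fixed to the stand: 46 mm behind (+x) the pipe axis, same height. The upper half ring ends in front in a fork of two prongs, 28 mm over both (y -14..14 from the real face); when down the prongs fill x -62..-35, z 67..80 of the stand, and they turn about this line with the half.
- bolt_line (a point): Point on the line (along y) of the swing bolt's pivot, fixed to the stand: x = -54, z = 55 mm of the stand. The bolt's middle lies at the real face's y. At the joint value b it points along (-sin b, 0, cos b); 39.2 mm along it sits the cam lever's pivot. The bolt is spring-loaded and can stretch a few mm.
- tube: Aluminium tube, 150 mm long, d 36, 0.27 to 0.47 kg, with the larger flange (d 60, rim 5 thick, back tapers to d 40 at 8 mm) and a collar (d 42) 134..144 mm from it. Origin on the axis in the flange's flat face, +y along the axis away from it. Lies level in a vee rest (vees 26..40 and 110..124 mm from the face, axis 42 over the bench, base 8 thick); grip it across d 36, 55 to 95 mm from the face.
- small_tube: The other tube, in the same kind of vee rest: 150 mm long, d 30, flange only d 48, does not fit the clamp. Origin and axes as for the tube; axis 38 mm over the bench. Stays where it lies.
- clamp_half (a joint): Upper half of the clamp ring, rad: 0 = fully down, grows as it swings up and back (stop 2.0, starts at 1.75 to 1.95). Stiff hinge: it stays where it is left and takes 2 to 5 N at the fork. Down on the seated flanges it reads 0 to 0.02; above 0.05 the bolt cannot be latched over it.
- swing_bolt (a joint): Swing bolt, rad: 0 = upright in the fork's slot (stop), grows as it leans out to -x (starts at 0.95 to 1.2; stays where left). Easily swung by its cam lever.
- cam_lever (a joint): Steel cam lever on the bolt, rad: 0 = in line with the bolt (start; friction keeps it so while the bolt is swung), grows as it turns to +x over the ring; dead centre 1.2, stop 1.35 = fully down on the ring's back. Reaches 64 mm from its pivot; the outer 40 mm are a bar 16 wide (y), 8 thick; cam discs 23 mm over both. Takes 3 to 6 N at its end; the spring then clamps the flanges and holds it.

How it is judged:
By the outcome, as a careful person would: the job done as asked, in the order asked, and still so for the second after the job is handed in, with the robot touching nothing.
It also fails if it takes over 69 s, if anything falls off the work surface, if the arm or the gripper's body presses on something with over 40 N, if the wrist force passes 120 N, or if a joint passes its speed limit or range.

## Working session

There is one attempt and no reset: what is moved stays moved. The work goes in short steps, Python scripts to look and compute and a tool call to move; the robot and the scene stay as the last step left them, time stands still between calls to the robot, and variables do not carry over. Pictures are saved under pics/ and viewed, at most 10 in all, crops included, and the job is handed in when it is done.

Besides the shell and the picture viewer there is one more tool, called after "Emit:" in YAML: its name, and indented under it one key for each argument. play_rows: Moves the arm, as the interface text tells. Its arguments: {"type":"object","properties":{"moves":{"type":"array"},"fingers":{"type":"number"},"force":{"type":"number"}},"required":["moves"]}

```bash
mkdir -p pics
cat > h.py <<'E'
import numpy as np, cv2
from plant import env, read_camera, calibration
def cam(name):
    c=calibration(name); f=210/np.tan(np.radians(c["vfov"])/2)
    R=cv2.Rodrigues(np.array(c["rvec"],float))[0]; t=np.array(c["tvec"],float).ravel()
    return f,c["cx"],c["cy"],R,t
def cloud(name):
    k=cam(name); im,d=read_camera(name)
    f,cx,cy,R,t=k
    v,u=np.mgrid[0:420,0:560]
    P=np.stack([(u-cx)/f*d,(v-cy)/f*d,d],-1)
    W=(P-t)@R
    W[d==0]=np.nan
    return im,W
def save(n,im): cv2.imwrite(f"pics/{n}.png",im[:,:,::-1])
def st():
    s=env.get_state(); print("t",round(s["clock"],2),"tcp",np.round(np.array(s["tcp_pos"])*1000,1),"F",np.round(s["wrist_force"],1),"T",np.round(s["torque"],2),"gap",round(s["finger_gap"],3),"gf",np.round(s["gripper_force"],1)); return s
E
python3 - <<'E'
from h import *
s=st(); print(np.round(s["orientation"],3),env.grip_point_offset)
ims=[]
for n in("scene","top"):
    im,W=cloud(n); np.savez(f"{n}.npz",im=im,W=W); save(n+"0",im)
    f,cx,cy,R,t=cam(n); print(n,f,cx,cy,"pos",-R.T@t,"fwd",R[2])
    print(np.isfinite(W[...,0]).mean())
E
```

```text
t 0.0 tcp [ 139.1 -608.8  230.4] F [ 0.4 -0.  -0.2] T [-0.01  0.02 -0.  ] gap 0.999 gf 0.0
[[ 0.975  0.223 -0.   ]
 [ 0.223 -0.975  0.002]
 [-0.    -0.002 -1.   ]] 0.0187
scene 536.0775464277331 280.8471776701635 213.39244914577242 pos [ 0.18868508 -0.53076566  0.71116362] fwd [ 0.37690505  0.6115348  -0.69567792]
0.995875850340136
top 449.15276730334716 278.7546602258097 208.47658602101686 pos [0.48740764 0.05206403 0.91806   ] fwd [ 0.05524802 -0.03397492 -0.99789446]
0.9961777210884354
```

View pics/scene0.png

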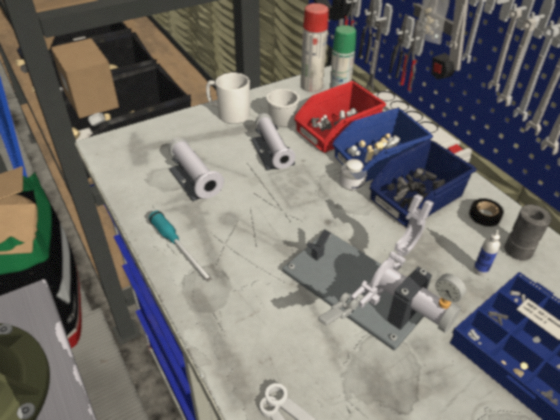

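View pics/top0.png

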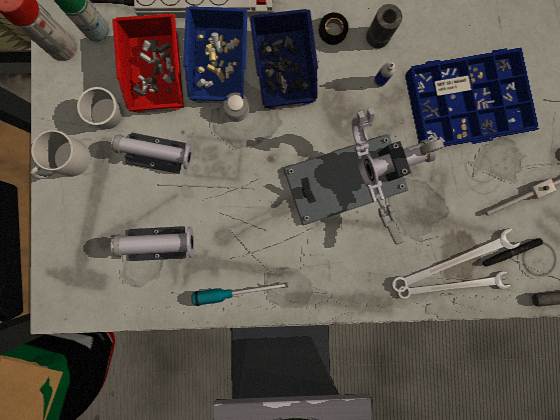

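The scene shows the two tubes in rests (about 195,170 and 272,140). In the top view they are at (152,245) and (152,152), both with flanges to the right, and the stand is at (350,178). Next I measure them.

Run:
```python
from h import *
d=np.load("top.npz"); im,W=d["im"],d["W"]
z=W[...,2]
# bench
print("bench z",np.nanmedian(z[260:280,300:340]), np.nanmedian(z[200:215,60:100]))
for name,(u0,u1,v0,v1) in dict(A=(95,205,215,275),B=(95,205,120,185)).items():
    P=W[v0:v1,u0:u1].reshape(-1,3); C=im[v0:v1,u0:u1].reshape(-1,3).astype(int)
    P=P[(P[:,2]>0.035)&np.isfinite(P[:,0])]
    c=P[:,:2].mean(0); _,_,V=np.linalg.svd(P[:,:2]-c,full_matrices=False); a=V[0]; a=a if a[1]>0 else -a
    n=np.array([a[1],-a[0]])
    s=(P[:,:2]-c)@a; w=(P[:,:2]-c)@n
    print(name,len(P),"c",c,"axis",a,"ang",np.degrees(np.arctan2(-a[0],a[1])),"s",s.min(),s.max())
    for k in np.arange(np.floor(s.min()*100)/100,s.max(),0.01):
        m=(s>=k)&(s<k+.01)
        if m.sum()>3: print("  s%.3f n%d w %.4f..%.4f mid %.4f zmax %.4f"%(k,m.sum(),w[m].min(),w[m].max(),(w[m].min()+w[m].max())/2,P[m,2].max()))
# plate
m=(abs(z-0.012)<0.006)&(im.max(2)<115)
m[:, :270]=0; m[:,430:]=0; m[:125]=0; m[235:]=0
m=cv2.morphologyEx(m.astype(np.uint8),cv2.MORPH_OPEN,np.ones((3,3)))
n,l,stt,ce=cv2.connectedComponentsWithStats(m); print(stt[1:],)
k=1+np.argmax(stt[1:,4]); ys,xs=np.where(l==k)
f,cx,cy,R,t=cam("top")
def ray(u,v,h):
    dd=np.array([(u-cx)/f,(v-cy)/f,1])@R; o=-R.T@t; return o+dd*(h-o[2])/dd[2]
Q=np.array([ray(u,v,.012) for u,v in zip(xs,ys)])
r=cv2.minAreaRect((Q[:,:2]*1000).astype(np.float32)); print("plate",r,cv2.boxPoints(r))
cv2.imwrite("pics/mask.png",np.vstack([cv2.resize(im[90:260,260:460,::-1],(600,510),interpolation=2)]))
```

```text
bench z -0.0010524219159807806 -0.002278049977478649
A 1641 c [0.47423281 0.26523178] axis [-0.02461894  0.99969691] ang 1.4107040040546985 s -0.07244631823208542 0.07823770968090779
  s-0.080 n112 w -0.0295..0.0283 mid -0.0006 zmax 0.0736
  s-0.070 n93 w -0.0294..0.0282 mid -0.0006 zmax 0.0735
  s-0.060 n100 w -0.0175..0.0177 mid 0.0001 zmax 0.0613
  s-0.050 n107 w -0.0207..0.0239 mid 0.0016 zmax 0.0604
  s-0.040 n109 w -0.0224..0.0225 mid 0.0000 zmax 0.0617
  s-0.030 n99 w -0.0178..0.0172 mid -0.0003 zmax 0.0613
  s-0.020 n99 w -0.0172..0.0177 mid 0.0003 zmax 0.0622
  s-0.010 n99 w -0.0166..0.0180 mid 0.0007 zmax 0.0621
  s-0.000 n96 w -0.0180..0.0169 mid -0.0006 zmax 0.0618
  s0.010 n106 w -0.0176..0.0173 mid -0.0001 zmax 0.0623
  s0.020 n98 w -0.0169..0.0179 mid 0.0005 zmax 0.0607
  s0.030 n99 w -0.0184..0.0222 mid 0.0019 zmax 0.0612
  s0.040 n123 w -0.0240..0.0227 mid -0.0006 zmax 0.0605
  s0.050 n99 w -0.0216..0.0175 mid -0.0020 zmax 0.0614
  s0.060 n135 w -0.0206..0.0200 mid -0.0003 zmax 0.0649
  s0.070 n67 w -0.0201..0.0201 mid 0.0000 zmax 0.0650
B 1381 c [0.65853731 0.271937
[... 768 characters left out ...]
0.040 n87 w -0.0262..0.0197 mid -0.0033 zmax 0.0553
  s0.050 n100 w -0.0215..0.0130 mid -0.0043 zmax 0.0583
  s0.060 n81 w -0.0225..0.0130 mid -0.0047 zmax 0.0569
  s0.070 n19 w -0.0200..0.0088 mid -0.0056 zmax 0.0521
  s0.080 n18 w 0.0274..0.0380 mid 0.0327 zmax 0.0592
  s0.090 n29 w 0.0202..0.0315 mid 0.0259 zmax 0.0597
  s0.100 n17 w 0.0176..0.0232 mid 0.0204 zmax 0.0582
[[ 368  134   23   24  306]
 [ 284  145   88   80 4140]
 [ 378  175   29   22  385]
 [ 374  190    3    3    9]]
plate ((584.0960083007812, -80.48396301269531), (122.93513488769531, 153.51649475097656), 16.885652542114258) [[ 502.98312  -24.88907]
 [ 547.5739  -171.78693]
 [ 665.20886 -136.07886]
 [ 620.6181    10.819  ]]
```

View pics/mask.png

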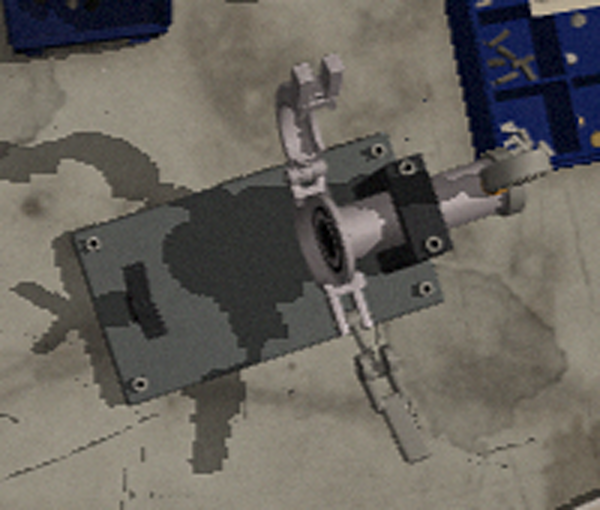

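```bash
cat >> h.py <<'E'
from scipy.spatial.transform import Rotation as Ro
TH=np.radians(16.89); XS=np.array([np.cos(TH),np.sin(TH),0]); YS=np.array([-np.sin(TH),np.cos(TH),0]); ZS=np.array([0,0,1.])
SO=np.array([.6025,-.141,0])
def tost(W): return np.stack([(W-SO)@XS,(W-SO)@YS,W[...,2]],-1)*1000
def w(x,y,z): return SO+(XS*x+YS*y+ZS*z)/1000
def down(yaw): c,s=np.cos(np.radians(yaw)),np.sin(np.radians(yaw)); return np.array([[c,s,0],[s,-c,0],[0,0,-1.]])
def go(p,R):
    s=env.get_state(); R0=np.array(s["orientation"])
    print("travel",np.round(R0.T@(np.array(p)-s["tcp_pos"])*1000,1),"angular",np.round(Ro.from_matrix(R0.T@R).as_rotvec(degrees=True),2))
E
python3 - <<'E'
from h import *
for n in("top","scene"):
    W=np.load(n+".npz")["W"]; P=tost(W).reshape(-1,3); P=P[np.isfinite(P[:,0])]
    P=P[(abs(P[:,0])<75)&(P[:,1]>-130)&(P[:,1]<145)]
    pl=P[(P[:,2]>5)&(P[:,2]<19)]
    print(n,"plate z",np.median(pl[:,2]),"x",np.percentile(pl[:,0],[.5,99.5]),"y",np.percentile(pl[:,1],[.5,99.5]))
    for y in range(-60,30,3):
        q=P[(P[:,1]>=y)&(P[:,1]<y+3)&(abs(P[:,0])<40)&(P[:,2]>64)]
        if len(q)>3: print(y,len(q),"x %.0f..%.0f zmax %.0f"%(q[:,0].min(),q[:,0].max(),q[:,2].max()), "x at top %.1f"%q[q[:,2]>q[:,2].max()-2][:,0].mean())
    q=P[(P[:,1]>100)&(P[:,2]>25)]; print("saddle",len(q),q.min(0),q.max(0))
go([.5,-.2,.36],down(106.9))
print(env.get_state()["joint_positions"])
E
```

```text
top plate z 10.537683651153891 x [-61.50484882  61.27220367] y [-86.99400602 139.07416841]
-60 62 x -32..32 zmax 92 x at top -0.7
-57 101 x -32..32 zmax 92 x at top 2.8
-54 86 x -31..31 zmax 92 x at top -21.9
-51 29 x -17..16 zmax 84 x at top -0.5
-48 26 x -17..18 zmax 82 x at top 0.8
-45 28 x -17..16 zmax 82 x at top 0.5
-42 30 x -17..17 zmax 83 x at top 0.7
-39 24 x -18..16 zmax 81 x at top 0.7
-36 33 x -17..18 zmax 82 x at top -1.7
-33 26 x -17..16 zmax 80 x at top -0.1
-30 29 x -17..17 zmax 82 x at top 3.3
-27 30 x -18..16 zmax 84 x at top 1.0
-24 24 x -29..16 zmax 82 x at top 0.2
-18 38 x -30..29 zmax 94 x at top -3.5
-15 104 x -29..28 zmax 93 x at top 1.2
-12 47 x -36..32 zmax 89 x at top -7.1
saddle 194 [-24.60930723 104.58794715  27.04373418] [ 24.75673075 118.88266579  60.70126292]
scene plate z 11.941363246684748 x [-66.34734229  56.42942622] y [-92.70384598 134.82745426]
-60 86 x -36..28 zmax 93 x at top -2.7
-57 19 x -35..24 zmax 92 x at top -10.5
-54 18 x -22..10 zmax 83 x at top -6.0
-51 40 x -22..6 zmax 82 x at top -6.1
-48 43 x -22..8 zmax 83 x at top -4.3
-45 40 x -21..8 zmax 84 x at top -4.5
-42 41 x -23..10 zmax 84 x at top -5.1
-39 42 x -22..9 zmax 84 x at top -3.0
-36 36 x -22..6 zmax 83 x at top -3.9
-33 42 x -23..9 zmax 84 x at top -4.4
-30 42 x -24..40 zmax 83 x at top -2.6
-27 50 x -34..40 zmax 84 x at top -3.2
-24 121 x -40..40 zmax 91 x at top -7.6
-21 108 x -35..40 zmax 95 x at top -5.6
-18 74 x -40..40 zmax 95 x at top -4.5
-15 17 x -38..40 zmax 93 x at top -4.4
-12 6 x 35..40 zmax 70 x at top 38.2
-9 10 x -35..40 zmax 70 x at top 39.3
-6 9 x -35..39 zmax 71 x at top 39.1
saddle 274 [-29.22263163 100.79169103  25.47413169] [ 20.27312073 115.77950915  59.79612843]
travel [ 442.9 -318.3 -129. ] angular [-7.000e-02 -7.000e-02 -9.402e+01]
[ 83.16462821  29.12131761 -13.61128323  86.00242757   7.20177356
  65.82606047  -8.8683492 ]
```

Emit:
play_rows:
  moves:
    - {"travel": [443, -318, -129], "angular": [0, 0, -94]}
    - {"travel": [443, -318, -129], "angular": [0, 0, -94]}
    - {"travel": [443, -318, -129], "angular": [0, 0, -94]}
    - {"travel": [443, -318, -129], "angular": [0, 0, -94]}
    - {"travel": [443, -318, -129], "angular": [0, 0, -94]}

```text
clock: 0.72
tcp_pos: [0.3415, -0.3796, 0.3036]
orientation: [[0.392, 0.92, -0.0], [0.92, -0.392, -0.0], [-0.0, -0.0, -1.0]]
wrist_force: [0.6, -0.7, -1.1]
finger_gap: 0.996
gripper_force: 0.0
```

Run:
```python
from h import *
s=st(); print(np.round(s["orientation"],2),np.round(s["joint_positions"],1)); go([.47,-.12,.38],down(106.9))
```

```text
t 0.72 tcp [ 341.5 -379.6  303.6] F [ 0.6 -0.7 -1.1] T [-0.03 -0.03  0.01] gap 0.996 gf 0.0
[[ 0.39  0.92 -0.  ]
 [ 0.92 -0.39 -0.  ]
 [-0.   -0.   -1.  ]] [ 68.6  17.2 -31.9  95.5   9.6  70.1  11.5]
travel [289.2  16.5 -76.5] angular [-2.000e-02  0.000e+00 -3.996e+01]
```

Emit:
play_rows:
  moves:
    - {"travel": [289, 16, -76], "angular": [0, 0, -40]}
    - {"travel": [289, 16, -76], "angular": [0, 0, -40]}
    - {"travel": [289, 16, -76], "angular": [0, 0, -40]}
    - {"travel": [289, 16, -76], "angular": [0, 0, -40]}
    - {"travel": [289, 16, -76], "angular": [0, 0, -40]}

```text
clock: 1.35
tcp_pos: [0.4706, -0.12, 0.3799]
orientation: [[-0.289, 0.957, 0.0], [0.957, 0.289, 0.0], [-0.0, 0.0, -1.0]]
wrist_force: [-0.0, -0.9, 0.1]
finger_gap: 1.0
gripper_force: 0.0
```

Run:
```python
from h import *
s=st(); print(np.round(s["joint_positions"],1))
im,W=cloud("wrist"); save("w1",im); np.savez("w1.npz",im=im,W=W)
f,cx,cy,R,t=cam("wrist"); print(f,cx,cy,-R.T@t,R[2],R[0])
```

```text
t 1.35 tcp [ 470.6 -120.   379.9] F [-0.  -0.9  0.1] T [-0.01 -0.02 -0.04] gap 1.0 gf 0.0
[ 47.3  14.4 -47.6  89.6  10.7  80.8  15.6]
368.0030152093541 277.5922921271158 216.21779775036916 [ 0.44937306 -0.03549383  0.52479876] [ 0.09824273 -0.30229385 -0.94813859] [0.95609548 0.29300088 0.00565009]
```

View pics/w1.png

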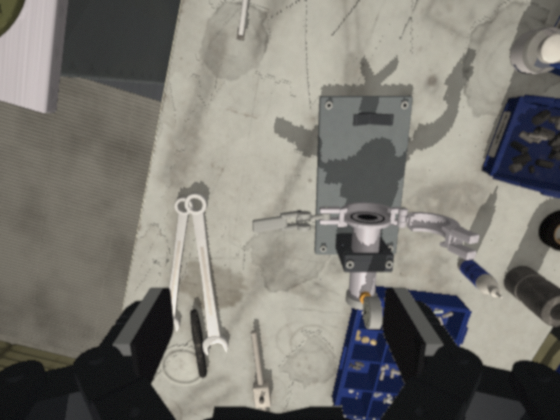

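The wrist view shows the whole stand: plate corners near (322,96), (411,97) and (317,255), flange at (370,215), lever at (265,225), upper half at (450,235).

Run:
```python
from h import *
d=np.load("w1.npz"); im,W=d["im"],d["W"]; P=tost(W).reshape(-1,3); C=im.reshape(-1,3)
ok=np.isfinite(P[:,0]); P=P[ok]; 
A=P[(abs(P[:,0])<80)&(P[:,1]>-140)&(P[:,1]<160)]
pl=A[(A[:,2]>8)&(A[:,2]<17)]
print("plate z",np.median(pl[:,2]))
for y in(0,20,40,60,80,100,120,130):
    q=pl[abs(pl[:,1]-y)<3]; print(y,"x %.1f..%.1f"%(q[:,0].min(),q[:,0].max()))
for x in(-50,-30,0,30,50):
    q=pl[abs(pl[:,0]-x)<3]; print(x,"y %.1f..%.1f"%(q[:,1].min(),q[:,1].max()))
q=A[(A[:,1]>95)&(A[:,1]<125)&(A[:,2]>30)]; print("saddle",q.min(0),q.max(0))
for y in range(-60,10,2):
    q=A[(A[:,1]>=y)&(A[:,1]<y+2)&(abs(A[:,0])<34)&(A[:,2]>66)]
    if len(q)>3: print(y,len(q),"x %.0f..%.0f zmax %.0f"%(q[:,0].min(),q[:,0].max(),q[:,2].max()))
# lever and half
q=P[(P[:,0]<-66)&(P[:,0]>-170)&(abs(P[:,1])<50)&(P[:,2]>40)]
for x in range(-170,-60,8):
    r=q[(q[:,0]>=x)&(q[:,0]<x+8)]
    if len(r)>2: print("lev",x,len(r),"y %.0f..%.0f z %.0f med %.0f"%(r[:,1].min(),r[:,1].max(),r[:,2].max(),np.median(r[:,2])))
q=P[(P[:,0]>38)&(P[:,0]<170)&(abs(P[:,1])<60)&(P[:,2]>40)]
for x in range(38,170,8):
    r=q[(q[:,0]>=x)&(q[:,0]<x+8)]
    if len(r)>2: print("half",x,len(r),"y %.0f..%.0f z %.0f"%(r[:,1].min(),r[:,1].max(),r[:,2].max()))
```

```text
plate z 12.597273083823461
0 x -63.7..60.0
20 x -63.1..59.3
40 x -63.5..59.6
60 x -63.0..59.3
80 x -63.3..60.8
100 x -62.8..59.0
120 x -63.4..59.3
130 x -63.6..60.1
-50 y -93.1..135.1
-30 y -93.0..135.0
0 y -10.6..134.9
30 y -59.8..134.9
50 y -84.9..134.8
saddle [-26.46144289 100.4575721   33.98268407] [ 23.39367986 114.67501379  60.70968881]
-60 170 x -34..30 zmax 94
-58 210 x -34..29 zmax 93
-56 42 x -20..14 zmax 84
-54 39 x -19..14 zmax 83
-52 36 x -20..13 zmax 84
-50 41 x -20..13 zmax 83
-48 34 x -20..13 zmax 84
-46 41 x -20..15 zmax 83
-44 40 x -19..14 zmax 83
-42 37 x -19..14 zmax 84
-40 37 x -20..14 zmax 85
-38 41 x -19..14 zmax 84
-36 40 x -19..13 zmax 84
-34 36 x -19..13 zmax 84
-32 40 x -20..15 zmax 83
-30 37 x -20..12 zmax 84
-28 31 x -19..10 zmax 83
-26 8 x -13..2 zmax 84
-22 45 x -31..26 zmax 95
-20 67 x -31..25 zmax 96
-18 209 x -31..27 zmax 96
-16 131 x -29..18 zmax 92
lev -170 92 y 46..50 z 424 med 410
lev -162 106 y 47..50 z 425 med 412
lev -154 45 y -23..-8 z 101 med 99
lev -146 90 y -24..-8 z 100 med 97
lev -138 76 y -24..-8 z 97 med 94
lev -130 89 y -24..-8 z 94 med 90
lev -122 85 y -27..-5 z 90 med 87
lev -114 106 y -27..-5 z 87 med 84
lev -106 87 y -27..-5 z 84 med 80
lev -98 115 y -27..-4 z 85 med 77
lev -90 123 y -28..-4 z 87 med 84
lev -82 287 y -27..50 z 425 med 407
lev -74 28 y -19..-13 z 67 med 64
half 38 158 y -29..-2 z 73
half 46 160 y -28..-4 z 86
half 54 117 y -27..-4 z 86
half 62 201 y -29..-4 z 140
half 70 508 y -30..-2 z 158
half 78 561 y -30..-2 z 167
half 86 176 y -30..-2 z 166
half 166 3 y 30..32 z 44
```

```bash
sed -i 's/^SO=.*/SO=np.array([.6025,-.141,0])+(-2*XS-4*YS)\/1000/' h.py
python3 - <<'E'
from h import *
go([.474,.268,.24],down(91.4))
E
```

```text
travel [364.1 112.3 142.8] angular [ 0.29 -0.13 15.71]
```

Emit:
play_rows:
  moves:
    - {"travel": [364, 112, 0], "angular": [0, 0, 15.7]}
    - {"travel": [364, 112, 60], "angular": [0, 0, 15.7]}
    - {"travel": [364, 112, 100], "angular": [0, 0, 15.7]}
    - {"travel": [364, 112, 140], "angular": [0, 0, 15.7]}
    - {"travel": [364, 112, 140], "angular": [0, 0, 15.7]}

```text
clock: 2.02
tcp_pos: [0.4726, 0.1671, 0.2877]
orientation: [[-0.015, 1.0, 0.0], [1.0, 0.015, -0.0], [-0.0, 0.0, -1.0]]
wrist_force: [1.2, -1.1, 1.1]
finger_gap: 1.003
gripper_force: 0.0
```

Run:
```python
from h import *
st();go([.474,.268,.24],down(91.4))
```

```text
t 2.02 tcp [472.6 167.1 287.7] F [ 1.2 -1.1  1.1] T [ 0.   -0.04 -0.04] gap 1.003 gf 0.0
travel [100.8   2.9  47.7] angular [ 0.02  0.03 -0.56]
```

Emit:
play_rows:
  moves:
    - {"travel": [101, 3, 48], "angular": [0, 0, -0.5]}
    - {"travel": [101, 3, 48], "angular": [0, 0, -0.5]}
    - {"travel": [101, 3, 48], "angular": [0, 0, -0.5]}

```text
clock: 2.4
tcp_pos: [0.4721, 0.2703, 0.2388]
orientation: [[-0.031, 1.0, -0.004], [1.0, 0.031, 0.001], [0.001, -0.004, -1.0]]
wrist_force: [-0.6, -1.1, 0.2]
finger_gap: 1.0
gripper_force: 0.0
```

Run:
```python
from h import *
s=st()
im,W=cloud("wrist"); save("w2",im); np.savez("w2.npz",im=im,W=W)
P=W.reshape(-1,3); P=P[np.isfinite(P[:,0])]
P=P[(abs(P[:,0]-.474)<.045)&(P[:,1]>.17)&(P[:,1]<.37)&(P[:,2]>.045)&(P[:,2]<.09)]
a=np.array([-.0246,.9997]); n=np.array([a[1],-a[0]]); c=np.array([.474,.268])
S=(P[:,:2]-c)@a; w_=(P[:,:2]-c)@n
print("s",S.min(),S.max())
for k in np.arange(-.09,.09,.01):
    m=(S>=k)&(S<k+.01)
    if m.sum()>3: print("%.3f n%d w %.4f..%.4f mid %.4f zmax %.4f"%(k,m.sum(),w_[m].min(),w_[m].max(),(w_[m].min()+w_[m].max())/2,P[m,2].max()))
go([.474,.268,.0233],down(91.4))
```

```text
t 2.4 tcp [472.1 270.3 238.8] F [-0.6 -1.1  0.2] T [-0.07  0.01 -0.04] gap 1.0 gf 0.0
s -0.07894308236058818 0.07148597900190018
-0.080 n792 w -0.0298..0.0283 mid -0.0007 zmax 0.0741
-0.070 n341 w -0.0177..0.0171 mid -0.0003 zmax 0.0630
-0.060 n338 w -0.0175..0.0170 mid -0.0002 zmax 0.0625
-0.050 n349 w -0.0185..0.0168 mid -0.0009 zmax 0.0619
-0.040 n362 w -0.0184..0.0166 mid -0.0009 zmax 0.0621
-0.030 n374 w -0.0183..0.0163 mid -0.0010 zmax 0.0618
-0.020 n392 w -0.0182..0.0171 mid -0.0006 zmax 0.0616
-0.010 n393 w -0.0180..0.0169 mid -0.0006 zmax 0.0630
-0.000 n407 w -0.0179..0.0167 mid -0.0006 zmax 0.0621
0.010 n414 w -0.0178..0.0164 mid -0.0007 zmax 0.0625
0.020 n424 w -0.0177..0.0171 mid -0.0003 zmax 0.0620
0.030 n441 w -0.0176..0.0169 mid -0.0003 zmax 0.0619
0.040 n456 w -0.0184..0.0168 mid -0.0008 zmax 0.0619
0.050 n497 w -0.0209..0.0200 mid -0.0005 zmax 0.0644
0.060 n537 w -0.0209..0.0197 mid -0.0006 zmax 0.0655
0.070 n81 w -0.0182..0.0159 mid -0.0011 zmax 0.0613
travel [-1.000e-01  1.400e+00  2.163e+02] angular [-0.14  0.02  0.2 ]
```

View pics/w2.png

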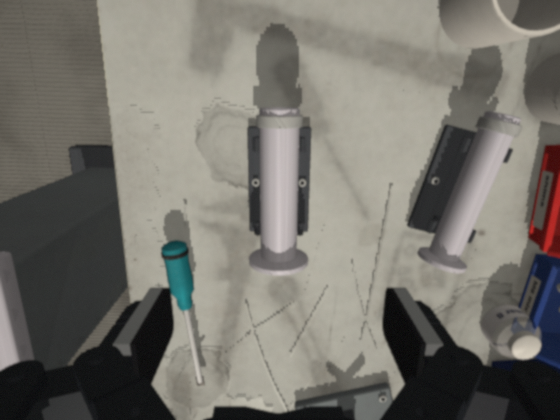

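The wrist view confirms the large tube at (280,190) with its flange at (280,260), and the small one to the right. Descend and grip.

Emit:
play_rows:
  moves:
    - {"travel": [-4.3, 1.4, 60], "angular": [-0.1, 0, 0.1]}
    - {"travel": [-4.3, 1.4, 120], "angular": [-0.1, 0, 0.1]}
    - {"travel": [-4.3, 1.4, 170], "angular": [-0.1, 0, 0.1]}
    - {"travel": [-4.3, 1.4, 205], "angular": [-0.1, 0, 0.1]}
    - {"travel": [-4.3, 1.4, 215.5], "angular": [-0.1, 0, 0.1]}

```text
clock: 3.08
tcp_pos: [0.4757, 0.2603, 0.0239]
orientation: [[-0.02, 1.0, -0.0], [1.0, 0.02, -0.002], [-0.002, -0.0, -1.0]]
wrist_force: [0.1, 0.5, 1.2]
finger_gap: 0.995
gripper_force: 0.0
```

Emit:
play_rows:
  moves:
    - {"travel": [0, 0, 0], "angular": [0, 0, 0]}
    - {"travel": [0, 0, 0], "angular": [0, 0, 0]}
    - {"travel": [0, 0, 0], "angular": [0, 0, 0]}
    - {"travel": [0, 0, 0], "angular": [0, 0, 0]}
    - {"travel": [0, 0, 0], "angular": [0, 0, 0]}
  fingers: 1
  force: 60

```text
clock: 3.7
tcp_pos: [0.4726, 0.263, 0.0267]
orientation: [[-0.024, 1.0, -0.001], [1.0, 0.024, -0.001], [-0.001, -0.001, -1.0]]
wrist_force: [-11.7, -2.2, 12.7]
finger_gap: 0.397
gripper_force: 58.5
```

Run:
```python
from h import *
s=st(); print(np.round(s["orientation"],4))
```

```text
t 3.7 tcp [472.6 263.   26.7] F [-11.7  -2.2  12.7] T [-0.37  2.65 -0.06] gap 0.397 gf 58.5
[[-0.0242  0.9997 -0.001 ]
 [ 0.9997  0.0242 -0.0012]
 [-0.0011 -0.001  -1.    ]]
```

Emit:
play_rows:
  moves:
    - {"travel": [0, 0, -10], "angular": [0, 0, 0]}
    - {"travel": [0, 0, -40], "angular": [0, 0, 0]}
    - {"travel": [0, 0, -80], "angular": [0, 0, 0]}
    - {"travel": [0, 0, -130], "angular": [0, 0, 0]}
    - {"travel": [0, 0, -130], "angular": [0, 0, 0]}

```text
clock: 4.32
tcp_pos: [0.4774, 0.2644, 0.1595]
orientation: [[-0.022, 1.0, 0.009], [1.0, 0.022, 0.004], [0.004, 0.009, -1.0]]
wrist_force: [-0.3, 0.8, -3.7]
finger_gap: 0.398
gripper_force: 60.8
```

Emit:
play_rows:
  moves:
    - {"travel": [0, 0, 0], "angular": [0, 0, 0]}
    - {"travel": [0, 0, 0], "angular": [0, 0, 0]}

```text
clock: 4.58
tcp_pos: [0.4749, 0.2619, 0.154]
orientation: [[-0.022, 1.0, -0.0], [1.0, 0.022, -0.001], [-0.001, -0.0, -1.0]]
wrist_force: [0.5, 0.7, -4.2]
finger_gap: 0.4
gripper_force: 60.8
```

Run:
```python
from h import *
s=st(); print(np.round(s["orientation"],4))
im,W=cloud("wrist"); np.savez("w3.npz",im=im,W=W)
P=W.reshape(-1,3); P=P[np.isfinite(P[:,0])]
R=np.array(s["orientation"]); T=(P-s["tcp_pos"])@R*1000
# tube flange top in tool frame
q=T[(abs(T[:,1])<45)&(T[:,0]>-100)&(T[:,0]<100)&(T[:,2]>-60)&(T[:,2]<30)]
for k in range(-100,100,5):
    m=q[(q[:,0]>=k)&(q[:,0]<k+5)]
    if len(m)>5: print(k,len(m),"y %.1f..%.1f ztop %.1f"%(m[:,1].min(),m[:,1].max(),m[:,2].min()))
print(q[q[:,2]<-40][:,0].min() if (q[:,2]<-40).any() else "")
f=q[(q[:,0]<-60)]; print("face x", np.percentile(f[:,0],[0,1,5]))
go(w(0,80,180),down(106.9))
```

```text
t 4.58 tcp [474.9 261.9 154. ] F [ 0.5  0.7 -4.2] T [-0.04 -0.02 -0.01] gap 0.4 gf 60.8
[[-2.240e-02  9.997e-01 -2.000e-04]
 [ 9.997e-01  2.240e-02 -1.400e-03]
 [-1.400e-03 -2.000e-04 -1.000e+00]]
-70 25 y -22.2..23.9 ztop 2.5
-45 27 y -16.9..18.6 ztop -23.8
-40 160 y -16.8..18.5 ztop -31.9
-35 749 y -16.5..18.7 ztop -34.5
-30 849 y -16.9..18.6 ztop -34.5
-25 876 y -16.5..18.3 ztop -34.4
-20 946 y -16.9..18.8 ztop -34.8
-15 1149 y -38.0..40.3 ztop -58.6
-10 2213 y -45.0..44.9 ztop -60.0
-5 2612 y -45.0..45.0 ztop -59.7
0 2671 y -44.3..44.9 ztop -60.0
5 4598 y -39.7..41.5 ztop -60.0
10 7714 y -45.0..45.0 ztop -60.0
15 1176 y -17.0..18.5 ztop -34.9
20 1228 y -17.0..18.7 ztop -34.8
25 1293 y -16.9..18.4 ztop -35.6
30 1302 y -16.7..18.6 ztop -34.8
35 1381 y -16.8..18.5 ztop -35.2
40 1434 y -16.9..18.7 ztop -34.7
45 1497 y -16.7..18.4 ztop -34.7
50 1569 y -17.1..18.7 ztop -35.0
55 1587 y -17.0..18.7 ztop -35.2
60 1728 y -19.6..21.4 ztop -38.2
65 2110 y -19.7..21.5 ztop -37.9
70 2101 y -19.5..21.6 ztop -37.6
75 999 y -16.7..18.4 ztop -35.6
-12.616693514951608
face x [-68.94647528 -68.9112002  -68.75088718]
travel [-333.3   96.1  -25.7] angular [ -0.02   0.06 -15.6 ]
```

Emit:
play_rows:
  moves:
    - {"travel": [-333, 96, 0], "angular": [0, 0, -15.5]}
    - {"travel": [-333, 96, 0], "angular": [0, 0, -15.5]}
    - {"travel": [-333, 96, 0], "angular": [0, 0, -15.5]}
    - {"travel": [-333, 96, 0], "angular": [0, 0, -15.5]}
    - {"travel": [-333, 96, 0], "angular": [0, 0, -15.5]}

```text
clock: 5.25
tcp_pos: [0.5688, -0.0375, 0.1544]
orientation: [[-0.289, 0.957, 0.0], [0.957, 0.289, 0.001], [0.0, 0.001, -1.0]]
wrist_force: [0.8, 1.1, -3.3]
finger_gap: 0.4
gripper_force: 60.6
```

Run:
```python
from h import *
st();go(w(-.5,82,120),down(106.9))
```

```text
t 5.25 tcp [568.8 -37.5 154.4] F [ 0.8  1.1 -3.3] T [ 0.06 -0.02 -0.01] gap 0.4 gf 60.6
travel [-30.9  -0.3  34.4] angular [ 0.03 -0.03 -0.09]
```

Move to 20 mm short of the face, higher up, and look at the relative position.

Emit:
play_rows:
  moves:
    - {"travel": [-31, 0, 34], "angular": [0, 0, -0.1]}
    - {"travel": [-31, 0, 34], "angular": [0, 0, -0.1]}
    - {"travel": [-31, 0, 34], "angular": [0, 0, -0.1]}
    - {"travel": [-31, 0, 34], "angular": [0, 0, -0.1]}

```text
clock: 5.75
tcp_pos: [0.578, -0.0632, 0.122]
orientation: [[-0.293, 0.956, 0.003], [0.956, 0.293, 0.001], [0.0, 0.003, -1.0]]
wrist_force: [0.6, 0.4, -3.4]
finger_gap: 0.403
gripper_force: 60.6
```

Run:
```python
from h import *
s=st(); im,W=cloud("wrist"); save("w4",im); np.savez("w4.npz",im=im,W=W)
R=np.array(s["orientation"]); print(np.round(R,4))
P=tost(W).reshape(-1,3); P=P[np.isfinite(P[:,0])]
print("tcp st",tost(np.array(s["tcp_pos"])))
q=P[(abs(P[:,0])<40)&(P[:,1]>-70)&(P[:,1]<60)&(P[:,2]>60)]
for k in range(-70,60,3):
    m=q[(q[:,1]>=k)&(q[:,1]<k+3)]
    if len(m)>5: print(k,len(m),"x %.1f..%.1f zmax %.1f"%(m[:,0].min(),m[:,0].max(),m[:,2].max()))
q=P[(abs(P[:,0])<80)&(P[:,1]>60)&(P[:,1]<160)&(abs(P[:,2]-12)<5)]; 
for x in (-55,-45,45,55):
    m=q[abs(q[:,0]-x)<3]; print(x,len(m),"plate ymax",m[:,1].max() if len(m) else 0)
for y in (110,125):
    m=q[abs(q[:,1]-y)<4]; print(y,"x",m[:,0].min(),m[:,0].max())
```

```text
t 5.75 tcp [578.  -63.2 122. ] F [ 0.6  0.4 -3.4] T [0.01 0.01 0.06] gap 0.403 gf 60.6
[[-2.931e-01  9.561e-01  2.600e-03]
 [ 9.561e-01  2.931e-01  8.000e-04]
 [ 0.000e+00  2.800e-03 -1.000e+00]]
tcp st [  1.1357368   85.56188055 122.01216146]
-25 24 x -34.9..39.6 zmax 63.9
-22 73 x -35.6..39.6 zmax 64.7
-19 93 x -35.4..39.8 zmax 82.4
-16 97 x -35.3..38.4 zmax 82.9
-13 132 x -31.6..35.1 zmax 81.8
-10 22 x -30.0..34.3 zmax 64.7
-7 19 x -28.7..34.1 zmax 65.2
-4 35 x -28.6..33.4 zmax 64.7
-1 23 x -28.3..32.8 zmax 64.4
14 8 x -20.5..24.9 zmax 118.4
17 19 x -20.8..25.2 zmax 119.6
41 12 x -15.9..19.9 zmax 144.9
44 53 x -15.7..19.8 zmax 147.9
47 103 x -15.5..19.6 zmax 152.4
50 394 x -15.4..19.4 zmax 156.5
53 500 x -15.7..19.3 zmax 156.6
56 510 x -15.7..19.8 zmax 156.3
59 181 x -15.5..19.5 zmax 156.6
-55 900 plate ymax 140.0336451597219
-45 938 plate ymax 140.04451778463465
45 848 plate ymax 139.78199415144826
55 908 plate ymax 139.838072138685
110 x -61.581128993136794 62.46657008730526
125 x -61.70657621087419 62.57729479613113
```

View pics/w4.png

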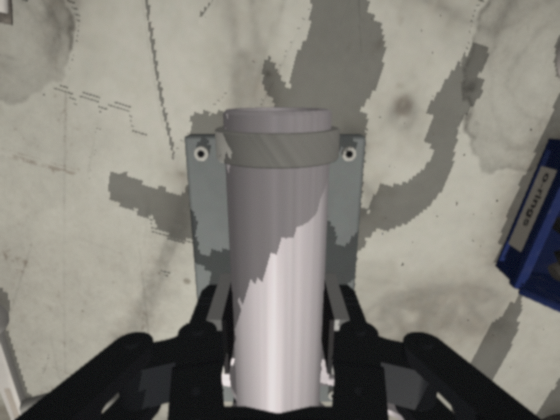

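The view shows the held tube centred over the plate, collar at (278,150) and screws at (201,153) and (349,153). Now descend to butting height.

Emit:
play_rows:
  moves:
    - {"travel": [0, -1, 30], "angular": [0, 0, 0]}
    - {"travel": [0, -1, 50], "angular": [0, 0, 0]}
    - {"travel": [0, -1, 50], "angular": [0, 0, 0]}
    - {"travel": [0, -1, 50], "angular": [0, 0, 0]}

```text
clock: 6.3
tcp_pos: [0.5775, -0.0649, 0.0721]
orientation: [[-0.291, 0.957, 0.003], [0.957, 0.291, 0.0], [-0.0, 0.003, -1.0]]
wrist_force: [-0.2, -0.5, -3.3]
finger_gap: 0.403
gripper_force: 60.8
```

```bash
cat >> h.py <<'E'
def rep(g=None,yaw=106.89):
    s=st(); R=np.array(s["orientation"]); F=np.array(s["wrist_force"])
    print("st tcp",np.round(tost(np.array(s["tcp_pos"])),1),"F_st",np.round([F@XS,F@YS,F[2]],1),"T_st",np.round([np.dot(s["torque"],XS),np.dot(s["torque"],YS),s["torque"][2]],2),"rot err deg",np.round(Ro.from_matrix(R.T@down(yaw)).as_rotvec(degrees=True),2))
    if g: go(w(*g),down(yaw))
    return s
E
python3 -c "
from h import *
rep((-.4,82,72))"
```

```text
t 6.3 tcp [577.5 -64.9  72.1] F [-0.2 -0.5 -3.3] T [-0.05 -0.01 -0.02] gap 0.403 gf 60.8
st tcp [ 0.2 84.1 72.1] F_st [-0.4 -0.4 -3.3] T_st [-0.05  0.01 -0.02] rot err deg [0.16 0.02 0.03]
travel [-2.1 -0.6  0.1] angular [0.16 0.02 0.03]
```

Emit:
play_rows:
  moves:
    - {"travel": [-6, -0.6, 0], "angular": [0.15, 0, 0]}
    - {"travel": [-12, -0.6, 0], "angular": [0.15, 0, 0]}
    - {"travel": [-17, -0.6, 0], "angular": [0.15, 0, 0]}
    - {"travel": [-18, -0.6, 0], "angular": [0.15, 0, 0]}
    - {"travel": [-18, -0.6, 0], "angular": [0.15, 0, 0]}

```text
clock: 6.92
tcp_pos: [0.5815, -0.0828, 0.0714]
orientation: [[-0.29, 0.957, -0.001], [0.957, 0.29, -0.0], [-0.0, -0.001, -1.0]]
wrist_force: [0.4, 0.1, -2.7]
finger_gap: 0.398
gripper_force: 60.8
```

Emit:
play_rows:
  moves:
    - {"travel": [-1, 0, 0], "angular": [0, 0, 0]}
    - {"travel": [-2, 0, 0], "angular": [0, 0, 0]}
    - {"travel": [-3, 0, 0], "angular": [0, 0, 0]}
    - {"travel": [-3, 0, 0], "angular": [0, 0, 0]}

```text
clock: 7.42
tcp_pos: [0.5824, -0.0858, 0.0713]
orientation: [[-0.29, 0.957, -0.001], [0.957, 0.29, -0.001], [-0.0, -0.001, -1.0]]
wrist_force: [-0.1, 0.7, -4.7]
finger_gap: 0.399
gripper_force: 60.8
```

```bash
python3 -c "
from h import *
rep()"
```

```text
t 7.42 tcp [582.4 -85.8  71.3] F [-0.1  0.7 -4.7] T [-0.04  0.05 -0.03] gap 0.399 gf 60.8
st tcp [-1.2 62.7 71.3] F_st [ 0.1  0.7 -4.7] T_st [-0.02  0.06 -0.03] rot err deg [-0.06  0.03 -0.01]
```

Emit:
play_rows:
  moves:
    - {"travel": [-1, 0.7, 0], "angular": [0, 0, 0]}
    - {"travel": [-2, 0.7, 0], "angular": [0, 0, 0]}
    - {"travel": [-3, 0.7, 0], "angular": [0, 0, 0]}
    - {"travel": [-3, 0.7, 0], "angular": [0, 0, 0]}

```text
clock: 7.92
tcp_pos: [0.5835, -0.0865, 0.0714]
orientation: [[-0.292, 0.956, -0.001], [0.956, 0.292, 0.002], [0.002, -0.001, -1.0]]
wrist_force: [-1.8, 6.5, -1.8]
finger_gap: 0.402
gripper_force: 60.9
```

Emit:
play_rows:
  moves:
    - {"travel": [-1, 0, 0], "angular": [0, 0, 0]}
    - {"travel": [-2, 0, 0], "angular": [0, 0, 0]}
    - {"travel": [-2, 0, 0], "angular": [0, 0, 0]}

```text
clock: 8.3
tcp_pos: [0.5835, -0.0865, 0.0714]
orientation: [[-0.293, 0.956, -0.002], [0.956, 0.293, 0.004], [0.004, -0.001, -1.0]]
wrist_force: [-4.2, 10.2, -1.5]
finger_gap: 0.403
gripper_force: 60.9
```

```bash
python3 -c "
from h import *
rep()"
```

```text
t 8.3 tcp [583.5 -86.5  71.4] F [-4.2 10.2 -1.5] T [ 2.    0.83 -0.28] gap 0.403 gf 60.9
st tcp [-0.3 61.6 71.4] F_st [-1.1 11.  -1.5] T_st [ 2.16  0.21 -0.28] rot err deg [-0.07 -0.25  0.15]
```

Emit:
play_rows:
  moves:
    - {"travel": [1.5, 0, 0], "angular": [0, 0, 0]}
    - {"travel": [2, 0, 4], "angular": [0, 0, 0]}
    - {"travel": [2, 0, 8], "angular": [0, 0, 0]}
    - {"travel": [2, 0, 12], "angular": [0, 0, 0]}
    - {"travel": [2, 0, 12], "angular": [0, 0, 0]}

```text
clock: 8.93
tcp_pos: [0.5839, -0.0864, 0.0592]
orientation: [[-0.292, 0.956, -0.001], [0.956, 0.292, 0.002], [0.002, -0.0, -1.0]]
wrist_force: [-0.4, 6.1, -4.8]
finger_gap: 0.4
gripper_force: 60.8
```

```bash
python3 -c "
from h import *
rep()"
```

```text
t 8.93 tcp [583.9 -86.4  59.2] F [-0.4  6.1 -4.8] T [ 1.36  0.21 -0.01] gap 0.4 gf 60.8
st tcp [ 0.1 61.7 59.2] F_st [ 1.4  6.  -4.8] T_st [ 1.37 -0.2  -0.01] rot err deg [-0.01 -0.11  0.1 ]
```

Emit:
play_rows:
  moves:
    - {"travel": [0, 0, 3], "angular": [0, 0, 0]}
    - {"travel": [0, 0, 6], "angular": [0, 0, 0]}
    - {"travel": [0, 0, 8], "angular": [0, 0, 0]}
    - {"travel": [0, 0, 9], "angular": [0, 0, 0]}
    - {"travel": [0, 0, 9], "angular": [0, 0, 0]}

```text
clock: 9.55
tcp_pos: [0.5841, -0.0863, 0.0506]
orientation: [[-0.292, 0.956, -0.0], [0.956, 0.292, 0.002], [0.002, 0.0, -1.0]]
wrist_force: [-1.2, 6.7, -1.2]
finger_gap: 0.403
gripper_force: 61.1
```

```bash
python3 -c "
from h import *
rep()"
```

```text
t 9.55 tcp [584.1 -86.3  50.6] F [-1.2  6.7 -1.2] T [ 1.38  0.34 -0.09] gap 0.403 gf 61.1
st tcp [ 0.2 61.7 50.6] F_st [ 0.8  6.7 -1.2] T_st [ 1.42 -0.08 -0.09] rot err deg [ 0.01 -0.1   0.09]
```

Emit:
play_rows:
  moves:
    - {"travel": [0, 0, 1], "angular": [0, 0, 0]}
    - {"travel": [0, 0, 2], "angular": [0, 0, 0]}
    - {"travel": [0, 0, 2], "angular": [0, 0, 0]}

```text
clock: 9.93
tcp_pos: [0.5841, -0.0863, 0.049]
orientation: [[-0.292, 0.956, -0.0], [0.956, 0.292, 0.001], [0.001, 0.0, -1.0]]
wrist_force: [-2.1, 6.8, 1.4]
finger_gap: 0.404
gripper_force: 61.5
```

Emit:
play_rows:
  moves:
    - {"travel": [0, 0, 1], "angular": [0, 0, 0]}
    - {"travel": [0, 0, 1], "angular": [0, 0, 0]}

```text
clock: 10.18
tcp_pos: [0.5842, -0.0864, 0.0489]
orientation: [[-0.292, 0.956, 0.0], [0.956, 0.292, 0.001], [0.001, 0.001, -1.0]]
wrist_force: [-5.6, 5.2, 10.6]
finger_gap: 0.4
gripper_force: 62.4
```

```bash
python3 -c "
from h import *
rep()"
```

```text
t 10.18 tcp [584.2 -86.4  48.9] F [-5.6  5.2 10.6] T [ 1.21  1.14 -0.04] gap 0.4 gf 62.4
st tcp [ 0.3 61.6 48.9] F_st [-3.9  6.6 10.6] T_st [ 1.49  0.74 -0.04] rot err deg [ 0.03 -0.03  0.09]
```

Emit:
play_rows:
  moves:
    - {"travel": [0, -0.5, 0], "angular": [0, 0, 0]}
    - {"travel": [0, -1, 0], "angular": [0, 0, 0]}
    - {"travel": [0, -1, 0], "angular": [0, 0, 0]}

```text
clock: 10.55
tcp_pos: [0.5841, -0.0863, 0.0488]
orientation: [[-0.292, 0.956, 0.002], [0.956, 0.292, 0.002], [0.001, 0.002, -1.0]]
wrist_force: [-2.7, 7.2, 7.6]
finger_gap: 0.401
gripper_force: 61.8
```

```bash
python3 -c "
from h import *
rep()"
```

```text
t 10.55 tcp [584.1 -86.3  48.8] F [-2.7  7.2  7.6] T [ 1.37  0.53 -0.03] gap 0.401 gf 61.8
st tcp [ 0.3 61.7 48.8] F_st [-0.5  7.6  7.6] T_st [ 1.46  0.11 -0.03] rot err deg [ 0.14 -0.05  0.1 ]
```

Emit:
play_rows:
  moves:
    - {"travel": [0, 0, 0], "angular": [0, 0, 0]}
    - {"travel": [0, 0, 0], "angular": [0, 0, 0]}
    - {"travel": [0, 0, 0], "angular": [0, 0, 0]}
    - {"travel": [0, 0, 0], "angular": [0, 0, 0]}
  fingers: -1

```text
clock: 11.05
tcp_pos: [0.583, -0.089, 0.0473]
orientation: [[-0.29, 0.957, -0.001], [0.957, 0.29, -0.001], [-0.001, -0.001, -1.0]]
wrist_force: [-0.1, -0.4, -0.1]
finger_gap: 1.001
gripper_force: 0.0
```

Emit:
play_rows:
  moves:
    - {"travel": [2, 0, -50], "angular": [0, 0, 0]}
    - {"travel": [4, 0, -110], "angular": [0, 0, 0]}
    - {"travel": [4, 0, -170], "angular": [0, 0, 0]}
    - {"travel": [4, 0, -200], "angular": [0, 0, 0]}
    - {"travel": [4, 0, -200], "angular": [0, 0, 0]}

```text
clock: 11.68
tcp_pos: [0.5831, -0.0844, 0.25]
orientation: [[-0.29, 0.957, 0.004], [0.957, 0.29, -0.001], [-0.003, 0.003, -1.0]]
wrist_force: [0.2, -0.9, 0.4]
finger_gap: 1.0
gripper_force: 0.0
```

Run:
```python
from h import *
s=rep(); print(np.round(s["joint_positions"],1))
im,W=cloud("wrist"); save("w5",im)
P=tost(W).reshape(-1,3); P=P[np.isfinite(P[:,0])]
q=P[(abs(P[:,0])<32)&(P[:,1]>-70)&(P[:,1]<150)&(P[:,2]>60)&(P[:,2]<110)]
for k in range(-40,150,5):
    m=q[(q[:,1]>=k)&(q[:,1]<k+5)]
    if len(m)>5: print(k,len(m),"x %.1f..%.1f zmax %.1f"%(m[:,0].min(),m[:,0].max(),m[:,2].max()))
for nm,q in(("lev",P[(P[:,0]<-66)&(P[:,0]>-170)&(abs(P[:,1]+11)<16)&(P[:,2]>40)&(P[:,2]<150)]),("half",P[(P[:,0]>38)&(P[:,0]<170)&(abs(P[:,1]+11)<20)&(P[:,2]>40)&(P[:,2]<200)])):
    for x in range(-166,160,8):
        r=q[(q[:,0]>=x)&(q[:,0]<x+8)]
        if len(r)>2: print(nm,x,len(r),"y %.0f..%.0f z %.0f..%.0f"%(r[:,1].min(),r[:,1].max(),r[:,2].min(),r[:,2].max()))
```

```text
t 11.68 tcp [583.1 -84.4 250. ] F [ 0.2 -0.9  0.4] T [0.03 0.01 0.05] gap 1.0 gf 0.0
st tcp [-1.00e-01  6.38e+01  2.50e+02] F_st [-0.1 -0.9  0.4] T_st [ 0.03 -0.    0.05] rot err deg [ 0.19  0.15 -0.02]
[ 37.5  31.6 -52.9  89.8  26.3  71.6  -2.8]
-40 160 x -17.1..17.7 zmax 83.8
-35 164 x -17.1..17.6 zmax 83.7
-30 156 x -16.9..17.5 zmax 83.8
-25 38 x -32.0..31.6 zmax 83.1
-20 141 x -31.8..31.6 zmax 95.4
-15 328 x -31.8..31.4 zmax 96.4
-10 584 x -31.6..31.4 zmax 95.3
-5 459 x -31.5..31.3 zmax 90.6
0 184 x -27.6..28.2 zmax 83.2
5 177 x -17.4..17.1 zmax 83.3
10 191 x -17.2..18.2 zmax 83.4
15 191 x -17.1..18.0 zmax 83.7
20 193 x -17.1..18.0 zmax 83.9
25 191 x -17.0..17.9 zmax 83.5
30 197 x -16.8..17.8 zmax 83.6
35 195 x -16.7..17.7 zmax 83.7
40 207 x -16.6..17.7 zmax 83.0
45 201 x -17.6..17.6 zmax 83.3
50 208 x -17.5..17.4 zmax 83.5
55 211 x -17.3..17.4 zmax 83.7
60 213 x -17.2..17.3 zmax 82.9
65 213 x -17.2..17.2 zmax 83.9
70 223 x -17.0..18.3 zmax 82.7
75 225 x -16.9..18.2 zmax 83.5
80 224 x -16.7..18.0 zmax 83.4
85 230 x -16.7..18.0 zmax 83.3
90 237 x -17.5..17.9 zmax 82.9
95 241 x -17
[... 164 characters left out ...]
20.8 zmax 86.3
125 323 x -20.3..20.7 zmax 86.4
130 282 x -20.1..20.7 zmax 87.1
135 173 x -16.5..18.1 zmax 83.4
lev -150 106 y -19..-4 z 91..101
lev -142 197 y -19..-4 z 87..100
lev -134 173 y -19..-3 z 86..97
lev -126 180 y -19..-3 z 82..93
lev -118 188 y -22..-0 z 75..90
lev -110 225 y -23..0 z 73..85
lev -102 170 y -23..-0 z 69..83
lev -94 199 y -23..0 z 69..86
lev -86 243 y -23..0 z 68..88
lev -78 132 y -23..-0 z 63..84
lev -70 29 y -14..-8 z 61..68
half 34 109 y -24..0 z 53..69
half 42 241 y -24..2 z 55..74
half 50 251 y -24..0 z 62..86
half 58 227 y -24..0 z 73..86
half 66 460 y -24..0 z 73..144
half 74 800 y -26..3 z 78..157
half 82 375 y -20..3 z 80..147
half 90 110 y -5..-0 z 91..130
```

View pics/w5.png

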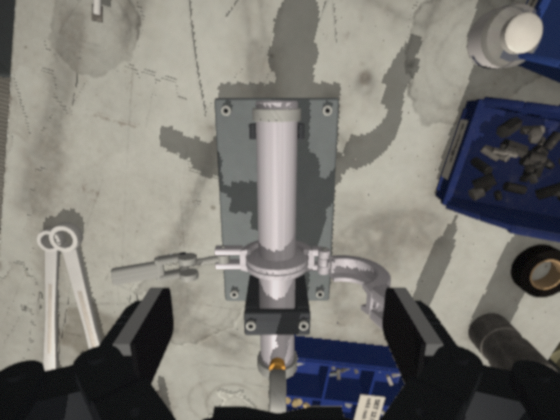

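The tube is seated level at (277,190) with its flange in the ring at (277,260); the lever is at (155,268) and the half at (360,280). Next I go behind the upper half with the fingers shut.

Emit:
play_rows:
  moves:
    - {"travel": [-40, 60, 0], "angular": [0.2, 0.15, 0]}
    - {"travel": [-75, 110, 0], "angular": [0.2, 0.15, 0]}
    - {"travel": [-75, 130, 20], "angular": [0.2, 0.15, 0]}
    - {"travel": [-75, 130, 70], "angular": [0.2, 0.15, 0]}
    - {"travel": [-75, 130, 98], "angular": [0.2, 0.15, 0]}
  fingers: 1
  force: 60

```text
clock: 12.35
tcp_pos: [0.7264, -0.1187, 0.1437]
orientation: [[-0.292, 0.956, -0.011], [0.957, 0.292, 0.001], [0.004, -0.01, -1.0]]
wrist_force: [0.5, -0.4, 0.3]
finger_gap: 0.001
gripper_force: 0.0
```

Emit:
play_rows:
  moves:
    - {"travel": [0, 0, 0], "angular": [0, 0, 0]}
    - {"travel": [0, 0, 0], "angular": [0, 0, 0]}

```text
clock: 12.6
tcp_pos: [0.7284, -0.1185, 0.1498]
orientation: [[-0.291, 0.957, -0.004], [0.957, 0.291, 0.001], [0.002, -0.004, -1.0]]
wrist_force: [0.4, -0.2, 0.9]
finger_gap: -0.003
gripper_force: 0.0
```

Run:
```python
from h import *
s=rep((105,-11.5,150)); print(np.round(s["joint_positions"],1))
```

```text
t 12.6 tcp [ 728.4 -118.5  149.8] F [ 0.4 -0.2  0.9] T [-0.03 -0.05  0.01] gap -0.003 gf 0.0
st tcp [129.  -11.1 149.8] F_st [ 0.4 -0.3  0.9] T_st [-0.05 -0.04  0.01] rot err deg [-0.22 -0.14  0.01]
travel [ -0.4 -24.   -0.1] angular [-0.22 -0.14  0.01]
[ 28.8  48.7 -47.1  71.6  34.8  74.1  -0.6]
```

Emit:
play_rows:
  moves:
    - {"travel": [0, -12, 0], "angular": [-0.2, -0.1, 0]}
    - {"travel": [0, -24, 0], "angular": [-0.2, -0.1, 0]}
    - {"travel": [0, -34, -1], "angular": [-0.2, -0.1, 0]}
    - {"travel": [0, -44, -4], "angular": [-0.2, -0.1, 0]}
    - {"travel": [0, -54, -6], "angular": [-0.2, -0.1, 0]}

```text
clock: 13.22
tcp_pos: [0.6794, -0.1335, 0.16]
orientation: [[-0.291, 0.957, 0.009], [0.957, 0.291, 0.001], [-0.002, 0.009, -1.0]]
wrist_force: [3.2, 1.8, 8.2]
finger_gap: 0.001
gripper_force: 3.5
```

Run:
```python
from h import *
s=rep((62,-11.5,157))
```

```text
t 13.22 tcp [ 679.4 -133.5  160. ] F [3.2 1.8 8.2] T [ 0.24 -0.75 -0.02] gap 0.001 gf 3.5
st tcp [ 77.8 -11.1 160. ] F_st [3.6 0.8 8.2] T_st [ 0.01 -0.78 -0.02] rot err deg [0.49 0.1  0.  ]
travel [ -0.4 -15.8   2.8] angular [0.49 0.1  0.  ]
```

Emit:
play_rows:
  moves:
    - {"travel": [0, 0, -10], "angular": [0, 0, 0]}
    - {"travel": [0, -12, -11], "angular": [0, 0, 0]}
    - {"travel": [0, -24, -11], "angular": [0, 0, 0]}
    - {"travel": [0, -36, -10], "angular": [0, 0, 0]}
    - {"travel": [0, -46, -8], "angular": [0, 0, 0]}

```text
clock: 13.85
tcp_pos: [0.6313, -0.1482, 0.1633]
orientation: [[-0.29, 0.957, -0.002], [0.957, 0.29, 0.0], [0.001, -0.002, -1.0]]
wrist_force: [0.9, 1.2, 1.9]
finger_gap: -0.0
gripper_force: 1.0
```

Run:
```python
from h import *
s=rep((20,-11.5,159))
```

```text
t 13.85 tcp [ 631.3 -148.2  163.3] F [0.9 1.2 1.9] T [ 0.14 -0.29 -0.03] gap -0.0 gf 1.0
st tcp [ 27.5 -11.3 163.3] F_st [1.2 0.9 1.9] T_st [ 0.05 -0.32 -0.03] rot err deg [-0.09 -0.03 -0.01]
travel [-0.2 -7.5  4.3] angular [-0.09 -0.03 -0.01]
```

Emit:
play_rows:
  moves:
    - {"travel": [0, -11, 6], "angular": [0, 0, 0]}
    - {"travel": [0, -20, 12], "angular": [0, 0, 0]}
    - {"travel": [0, -29, 18], "angular": [0, 0, 0]}
    - {"travel": [0, -37, 25], "angular": [0, 0, 0]}
    - {"travel": [0, -47, 35], "angular": [0, 0, 0]}

```text
clock: 14.48
tcp_pos: [0.5866, -0.1618, 0.1278]
orientation: [[-0.29, 0.957, -0.001], [0.957, 0.29, 0.0], [0.0, -0.001, -1.0]]
wrist_force: [0.3, -0.8, 1.2]
finger_gap: 0.003
gripper_force: 0.6
```

Run:
```python
from h import *
s=rep((-35,-11.5,112))
```

```text
t 14.47 tcp [ 586.6 -161.8  127.8] F [ 0.3 -0.8  1.2] T [-0.07 -0.12 -0.03] gap 0.003 gf 0.6
st tcp [-19.2 -11.3 127.8] F_st [ 0.  -0.9  1.2] T_st [-0.1  -0.09 -0.03] rot err deg [-0.08 -0.03 -0.  ]
travel [ -0.2 -15.8  15.8] angular [-0.08 -0.03 -0.  ]
```

Emit:
play_rows:
  moves:
    - {"travel": [0, -10, 10], "angular": [0, 0, 0]}
    - {"travel": [0, -20, 20], "angular": [0, 0, 0]}
    - {"travel": [0, -27, 30], "angular": [0, 0, 0]}
    - {"travel": [0, -31, 39], "angular": [0, 0, 0]}
    - {"travel": [0, -31, 43], "angular": [0, 0, 0]}

```text
clock: 15.1
tcp_pos: [0.5571, -0.1707, 0.0849]
orientation: [[-0.29, 0.957, -0.002], [0.957, 0.29, 0.0], [0.001, -0.002, -1.0]]
wrist_force: [0.1, -0.0, 0.2]
finger_gap: -0.002
gripper_force: 0.2
```

Run:
```python
from h import *
s=rep((-50,-11.5,80))
```

```text
t 15.1 tcp [ 557.1 -170.7   84.9] F [ 0.1 -0.   0.2] T [-0.01  0.02 -0.07] gap -0.002 gf 0.2
st tcp [-50.1 -11.2  84.9] F_st [ 0.1 -0.1  0.2] T_st [-0.    0.02 -0.07] rot err deg [-0.12 -0.04 -0.01]
travel [-0.3  0.1  4.9] angular [-0.12 -0.04 -0.01]
```

Emit:
play_rows:
  moves:
    - {"travel": [0, 0, 2], "angular": [0, 0, 0]}
    - {"travel": [0, 0, 4], "angular": [0, 0, 0]}
    - {"travel": [0, 0, 6], "angular": [0, 0, 0]}
    - {"travel": [0, 0, 7], "angular": [0, 0, 0]}
    - {"travel": [0, 0, 7], "angular": [0, 0, 0]}

```text
clock: 15.72
tcp_pos: [0.558, -0.1704, 0.0799]
orientation: [[-0.291, 0.957, -0.0], [0.957, 0.291, -0.001], [-0.001, -0.001, -1.0]]
wrist_force: [-3.9, -0.5, 10.4]
finger_gap: -0.002
gripper_force: 5.5
```

Run:
```python
from h import *
s=rep((-50,-11.5,80))
```

```text
t 15.72 tcp [ 558.  -170.4   79.9] F [-3.9 -0.5 10.4] T [-0.06  0.91  0.05] gap -0.002 gf 5.5
st tcp [-49.2 -11.2  79.9] F_st [-3.8  0.6 10.4] T_st [0.2  0.88 0.05] rot err deg [-0.03  0.04  0.01]
travel [-0.3 -0.8 -0.1] angular [-0.03  0.04  0.01]
```

Emit:
play_rows:
  moves:
    - {"travel": [0, 0, -40], "angular": [0, 0, 0]}
    - {"travel": [0, -40, -80], "angular": [0, 0, 0]}
    - {"travel": [0, -90, -80], "angular": [0, 0, 0]}
    - {"travel": [0, -133, -70], "angular": [0, 0, 0]}
    - {"travel": [0, -133, -30], "angular": [0, 0, 0]}

```text
clock: 16.35
tcp_pos: [0.4285, -0.2119, 0.1097]
orientation: [[-0.286, 0.958, 0.0], [0.958, 0.286, -0.004], [-0.004, -0.001, -1.0]]
wrist_force: [0.5, -0.9, -0.5]
finger_gap: 0.002
gripper_force: 0.0
```

Emit:
play_rows:
  moves:
    - {"travel": [0, 0, 20], "angular": [0, 0, 0]}
    - {"travel": [0, 0, 20], "angular": [0, 0, 0]}

```text
clock: 16.6
tcp_pos: [0.4298, -0.2088, 0.088]
orientation: [[-0.291, 0.957, -0.003], [0.957, 0.291, 0.001], [0.002, -0.002, -1.0]]
wrist_force: [0.2, -0.0, -0.2]
finger_gap: -0.0
gripper_force: 0.0
```

Run:
```python
from h import *
s=rep((-165,-11.5,84)); print(np.round(s["joint_positions"],1))
```

```text
t 16.6 tcp [ 429.8 -208.8   88. ] F [ 0.2 -0.  -0.2] T [-0.03 -0.07 -0.01] gap -0.0 gf 0.0
st tcp [-182.9  -10.7   88. ] F_st [ 0.2 -0.1 -0.2] T_st [-0.05 -0.06 -0.01] rot err deg [-0.14 -0.11  0.02]
travel [-0.8 17.9  3.9] angular [-0.14 -0.11  0.02]
[ 56.   33.7 -49.9 118.   36.6  45.2   0.6]
```

Emit:
play_rows:
  moves:
    - {"travel": [-0.7, 5, 6], "angular": [0, 0, 0]}
    - {"travel": [-0.7, 14, 6], "angular": [0, 0, 0]}
    - {"travel": [-0.7, 22, 6], "angular": [0, 0, 0]}
    - {"travel": [-0.7, 30, 4], "angular": [0, 0, 0]}
    - {"travel": [-0.7, 38, 2], "angular": [0, 0, 0]}

```text
clock: 17.23
tcp_pos: [0.4509, -0.2037, 0.0838]
orientation: [[-0.286, 0.958, -0.034], [0.958, 0.285, -0.008], [0.002, -0.035, -0.999]]
wrist_force: [-48.3, -14.9, 20.2]
finger_gap: -0.0
gripper_force: 27.2
```

Run:
```python
from h import *
s=rep()
im,W=cloud("top"); P=tost(W).reshape(-1,3); P=P[np.isfinite(P[:,0])]
# top frame differs by about (+2,+4.5)
q=P[(P[:,0]<-40)&(P[:,0]>-200)&(abs(P[:,1]+7)<10)&(P[:,2]>30)&(P[:,2]<200)]
for x in range(-200,-40,8):
    r=q[(q[:,0]>=x)&(q[:,0]<x+8)]
    if len(r)>2: print(x,len(r),"z med %.0f max %.0f"%(np.median(r[:,2]),r[:,2].max()))
```

```text
t 17.23 tcp [ 450.9 -203.7   83.8] F [-48.3 -14.9  20.2] T [-3.1  10.17  0.06] gap -0.0 gf 27.2
st tcp [-161.3  -12.    83.8] F_st [-50.5  -0.2  20.2] T_st [-1.000e-02  1.063e+01  6.000e-02] rot err deg [-2.01 -0.1  -0.3 ]
-200 46 z med 170 max 199
-192 14 z med 148 max 158
-176 4 z med 95 max 97
-168 17 z med 101 max 119
-160 26 z med 103 max 120
-152 19 z med 100 max 130
-144 28 z med 97 max 139
-136 52 z med 136 max 145
-128 77 z med 139 max 196
-120 122 z med 166 max 200
-112 122 z med 166 max 185
-104 91 z med 173 max 178
-96 52 z med 78 max 175
-88 50 z med 78 max 86
-80 39 z med 76 max 84
-72 14 z med 64 max 68
-64 33 z med 63 max 82
-56 47 z med 78 max 82
-48 45 z med 76 max 80
```

The lever jammed end-on: the push ran straight towards the bolt pivot. Back off and come from below with the fingers tilted.

Emit:
play_rows:
  moves:
    - {"travel": [0, -15, 0], "angular": [0, 0, 0]}
    - {"travel": [0, -40, -5], "angular": [-9, 0, 0]}
    - {"travel": [0, -45, -5], "angular": [-18, 0, 0]}
    - {"travel": [0, -45, 0], "angular": [-27, 0, 0]}
    - {"travel": [0, -45, 5], "angular": [-36, 0, 0]}

```text
clock: 17.9
tcp_pos: [0.4159, -0.2149, 0.0765]
orientation: [[-0.294, 0.853, 0.43], [0.956, 0.261, 0.134], [0.002, 0.451, -0.893]]
wrist_force: [-0.2, 0.5, -0.6]
finger_gap: 0.001
gripper_force: 0.0
```

Run:
```python
from h import *
s=rep(); print(np.round(s["joint_positions"],1),np.round(s["orientation"],3))
im,W=cloud("scene"); np.savez("s2.npz",im=im,W=W)
P=tost(W).reshape(-1,3); P=P[np.isfinite(P[:,0])]
# scene frame offset about (-3,-.5) in x,y
q=P[(P[:,0]<-40)&(P[:,0]>-200)&(abs(P[:,1]+12)<10)&(P[:,2]>30)&(P[:,2]<200)]
for x in range(-200,-40,8):
    r=q[(q[:,0]>=x)&(q[:,0]<x+8)]
    if len(r)>2: print(x,len(r),"z med %.0f max %.0f"%(np.median(r[:,2]),r[:,2].max()))
x=cv2.resize(im[150:380,270:500],(690,690)); save("s2",cv2.resize(x,(600,600)))
```

```text
t 17.9 tcp [ 415.9 -214.9   76.5] F [-0.2  0.5 -0.6] T [-0.22  0.49 -0.01] gap 0.001 gf 0.0
st tcp [-198.1  -12.5   76.5] F_st [-0.1  0.5 -0.6] T_st [-0.07  0.54 -0.01] rot err deg [26.8  -0.16  0.17]
[ 81.3  37.5 -61.2 135.9  71.4  13.  -20.2] [[-0.294  0.853  0.43 ]
 [ 0.956  0.261  0.134]
 [ 0.002  0.451 -0.893]]
-200 193 z med 177 max 188
-192 75 z med 186 max 188
-152 65 z med 98 max 101
-144 47 z med 97 max 100
-136 48 z med 93 max 96
-128 44 z med 90 max 93
-120 53 z med 86 max 89
-112 43 z med 84 max 87
-104 34 z med 79 max 83
-96 93 z med 78 max 87
-88 54 z med 83 max 86
-80 11 z med 76 max 82
-72 10 z med 64 max 76
-64 137 z med 63 max 83
-56 66 z med 78 max 83
-48 95 z med 79 max 84
```

View pics/s2.png

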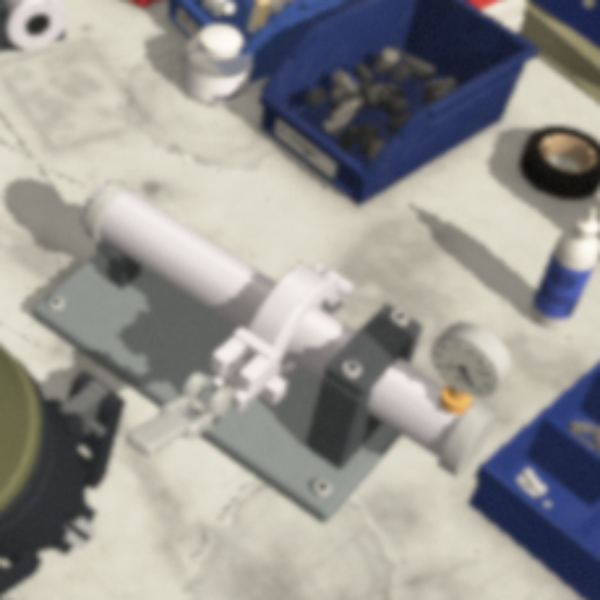

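The ring half is down (around 290,320 in the crop) and the lever still leans out (130–200, 440–385). I compute the under-lever arc.

```bash
cat > arc.py <<'E'
from h import *
def arc(bs,rs,push=2):
    s=env.get_state(); R=np.array(s["orientation"]); zt=np.array([R[:,2]@XS,R[2,2]]); yt=np.array([R[:,1]@XS,R[2,1]])
    t0=tost(np.array(s["tcp_pos"])); 
    for b,r in zip(bs,rs):
        d=np.array([-np.sin(b),np.cos(b)]); n=np.array([-np.cos(b),-np.sin(b)]); pv=np.array([-54,55.])
        tilt=np.arctan2(zt[0],-zt[1])
        if b>tilt: T=pv+103*d+4*n+(103-r)*zt-13*yt
        else: T=pv+r*d+4*n-13*yt
        T=T-push*n
        dl=XS*(T[0]-t0[0])+YS*(-11.5-t0[1])+ZS*(T[1]-t0[2])
        print("b",round(b,2),"T",np.round(T,1),"travel",np.round(R.T@dl,1))
E
python3 -c "
from arc import *
arc([1.4,1.3,1.17,1.1,1.0,.9,.8,.7],[88]*8,0)"
```

```text
b 1.4 T [-161.    49.3] travel [ 1.5 23.  40. ]
b 1.3 T [-159.2   59.5] travel [ 1.5 29.2 31.8]
b 1.17 T [-155.3   72.3] travel [ 1.5 38.4 22.1]
b 1.1 T [-152.5   78.9] travel [ 1.5 43.9 17.4]
b 1.0 T [-147.7   88. ] travel [ 1.5 52.3 11.4]
b 0.9 T [-142.    96.6] travel [ 1.5 61.2  6.3]
b 0.8 T [-135.5  104.6] travel [ 1.5 70.6  2. ]
b 0.7 T [-128.3  112. ] travel [ 1.4 80.4 -1.2]
```

Emit:
play_rows:
  moves:
    - {"travel": [1, 20, 38], "angular": [0, 0, 0]}
    - {"travel": [1.5, 29, 32], "angular": [0, 0, 0]}
    - {"travel": [1.5, 38, 22], "angular": [0, 0, 0]}
    - {"travel": [1.5, 44, 17], "angular": [0, 0, 0]}
    - {"travel": [1.5, 49, 13], "angular": [0, 0, 0]}

```text
clock: 18.58
tcp_pos: [0.4647, -0.198, 0.0876]
orientation: [[-0.296, 0.854, 0.429], [0.955, 0.263, 0.135], [0.002, 0.449, -0.893]]
wrist_force: [-1.3, -0.4, -1.2]
finger_gap: -0.001
gripper_force: 0.4
```

```bash
python3 -c "
from arc import *
rep()
arc([1.0,.9,.8,.7,.6],[86,85,84,83,82])"
```

```text
t 18.57 tcp [ 464.7 -198.    87.6] F [-1.3 -0.4 -1.2] T [-0.18  0.67 -0.01] gap -0.001 gf 0.4
st tcp [-146.4  -10.5   87.6] F_st [-1.4  0.  -1.2] T_st [ 0.02  0.69 -0.01] rot err deg [26.7  -0.2   0.27]
b 1.0 T [-145.7   87.9] travel [-1.   0.8 -0. ]
b 0.9 T [-139.5   95.5] travel [-1.1  9.8 -4. ]
b 0.8 T [-132.4  102.5] travel [-1.1 19.3 -7.1]
b 0.7 T [-124.5  108.8] travel [-1.1 29.1 -9.1]
b 0.6 T [-116.   114.3] travel [ -1.1  39.2 -10.2]
```

Light contact and the lever is following. Continue.

Emit:
play_rows:
  moves:
    - {"travel": [-1, 7, -3], "angular": [0, 0, 0]}
    - {"travel": [-1, 15, -6], "angular": [0, 0, 0]}
    - {"travel": [-1, 23, -8], "angular": [0, 0, 0]}
    - {"travel": [-1, 31, -9.4], "angular": [0, 0, 0]}
    - {"travel": [-1, 39, -10], "angular": [0, 0, 0]}

```text
clock: 19.2
tcp_pos: [0.4933, -0.1902, 0.1134]
orientation: [[-0.295, 0.854, 0.429], [0.955, 0.263, 0.135], [0.003, 0.449, -0.893]]
wrist_force: [-1.4, 0.6, -0.3]
finger_gap: -0.0
gripper_force: 0.5
```

```bash
python3 -c "
from arc import *
rep()
arc([.6,.5,.4,.3,.2,.1,0],[80,78,75,72,69,66,64])"
```

```text
t 19.2 tcp [ 493.3 -190.2  113.4] F [-1.4  0.6 -0.3] T [-0.13  0.7   0.04] gap -0.0 gf 0.5
st tcp [-116.7  -11.4  113.4] F_st [-1.2  1.  -0.3] T_st [0.08 0.71 0.04] rot err deg [26.71 -0.22  0.24]
b 0.6 T [-115.1  112.5] travel [-0.1  1.1  1.6]
b 0.5 T [-105.5  116.3] travel [-0.2 11.3  2.5]
b 0.4 T [-96.7 117.5] travel [-0.2 19.7  5.4]
b 0.3 T [-88.8 117.4] travel [-0.3 26.7  9.1]
b 0.2 T [-81.3 116.4] travel [-0.3 33.  13.3]
b 0.1 T [-74.2 114.6] travel [-0.3 38.5 18.1]
b 0 T [-67.6 113.2] travel [-0.4 43.8 22.3]
```

Emit:
play_rows:
  moves:
    - {"travel": [0, 11, 2.5], "angular": [0, 0, 0]}
    - {"travel": [0, 20, 5.4], "angular": [0, 0, 0]}
    - {"travel": [0, 27, 9], "angular": [0, 0, 0]}
    - {"travel": [0, 33, 13.3], "angular": [0, 0, 0]}
    - {"travel": [0, 37, 17], "angular": [0, 0, 0]}

```text
clock: 19.82
tcp_pos: [0.5328, -0.1781, 0.1151]
orientation: [[-0.295, 0.853, 0.43], [0.955, 0.263, 0.135], [0.002, 0.451, -0.893]]
wrist_force: [-3.6, -1.2, 7.6]
finger_gap: 0.002
gripper_force: 3.1
```

```bash
python3 -c "
from arc import *
rep()
arc([.1,.05,0],[66,65,64])
im,W=cloud('scene'); P=tost(W).reshape(-1,3); P=P[np.isfinite(P[:,0])]
q=P[(P[:,0]<-30)&(P[:,0]>-120)&(abs(P[:,1]+12)<10)&(P[:,2]>84)&(P[:,2]<190)]
for z in range(84,180,8):
    r=q[(q[:,2]>=z)&(q[:,2]<z+8)]
    if len(r)>2: print(z,len(r),'x %.0f..%.0f'%(r[:,0].min(),r[:,0].max()))
"
```

```text
t 19.82 tcp [ 532.8 -178.1  115.1] F [-3.6 -1.2  7.6] T [-0.14  0.34  0.  ] gap 0.002 gf 3.1
st tcp [-75.5 -11.3 115.1] F_st [-3.7 -0.1  7.6] T_st [-0.04  0.37  0.  ] rot err deg [26.78 -0.19  0.26]
b 0.1 T [-74.2 114.6] travel [-0.2  0.9  1. ]
b 0.05 T [-70.9 114. ] travel [-0.2  3.6  3.1]
b 0 T [-67.6 113.1] travel [-0.2  6.1  5.2]
84 82 x -91..-31
92 41 x -87..-76
100 41 x -84..-72
108 4 x -82..-69
116 37 x -95..-62
124 57 x -98..-58
132 70 x -102..-55
140 19 x -113..-84
148 36 x -120..-89
156 14 x -120..-95
164 5 x -120..-77
```

Emit:
play_rows:
  moves:
    - {"travel": [0, 3, -5], "angular": [0, 0, 0]}
    - {"travel": [0, 6, -3], "angular": [0, 0, 0]}
    - {"travel": [0, 8, -2], "angular": [0, 0, 0]}
    - {"travel": [0, 10, -1], "angular": [0, 0, 0]}

```text
clock: 20.38
tcp_pos: [0.5406, -0.1758, 0.1206]
orientation: [[-0.295, 0.853, 0.43], [0.955, 0.263, 0.135], [0.002, 0.451, -0.893]]
wrist_force: [-2.2, -0.2, 5.6]
finger_gap: 0.0
gripper_force: 2.3
```

```bash
python3 -c "
from arc import *
rep()
im,W=cloud('scene'); save('s3',cv2.resize(im[170:330,300:460],(640,600))); P=tost(W).reshape(-1,3); P=P[np.isfinite(P[:,0])]
"
```

```text
t 20.38 tcp [ 540.6 -175.8  120.6] F [-2.2 -0.2  5.6] T [-0.07  0.21 -0.02] gap 0.0 gf 2.3
st tcp [-67.3 -11.3 120.6] F_st [-2.2  0.5  5.6] T_st [-0.01  0.22 -0.02] rot err deg [26.79 -0.2   0.25]
```

View pics/s3.png

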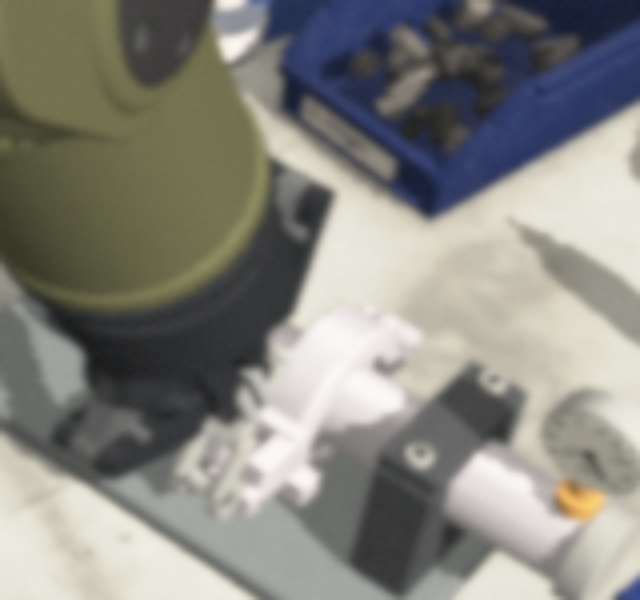

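The cam sits left of the fork around (200,460), so the lever seems to have turned instead of the bolt. Retreat and measure.

Emit:
play_rows:
  moves:
    - {"travel": [0, -15, -10], "angular": [0, 0, 0]}
    - {"travel": [0, -30, -50], "angular": [9, 0, 0]}
    - {"travel": [0, -60, -90], "angular": [18, 0, 0]}
    - {"travel": [0, -80, -100], "angular": [27, 0, 0]}
    - {"travel": [0, -80, -100], "angular": [27, 0, 0]}

```text
clock: 21.05
tcp_pos: [0.4301, -0.2096, 0.1737]
orientation: [[-0.296, 0.955, -0.004], [0.955, 0.296, 0.001], [0.002, -0.003, -1.0]]
wrist_force: [1.0, 0.8, -1.0]
finger_gap: -0.002
gripper_force: 0.0
```

Run:
```python
from arc import *
rep()
for n in("scene","wrist","top"):
    im,W=cloud(n); np.savez("z_%s.npz"%n,im=im,W=W); P=tost(W).reshape(-1,3); P=P[np.isfinite(P[:,0])]
    dx={"scene":-3,"wrist":0,"top":2}[n]; dy={"scene":0,"wrist":0,"top":4}[n]
    q=P[(P[:,0]<0)&(P[:,0]>-140)&(abs(P[:,1]+11.5-dy)<12)&(P[:,2]>40)&(P[:,2]<170)]; q[:,0]-=dx
    print(n)
    for x in range(-140,0,6):
        r=q[(q[:,0]>=x)&(q[:,0]<x+6)]
        if len(r)>2: print(x,len(r),'z %.0f %.0f..%.0f'%(r[:,2].min(),np.median(r[:,2]),r[:,2].max()), "y %.0f..%.0f"%(r[:,1].min()-dy,r[:,1].max()-dy))
```

```text
t 21.05 tcp [ 430.1 -209.6  173.7] F [ 1.   0.8 -1. ] T [-0.01  0.01  0.06] gap -0.002 gf 0.0
st tcp [-182.9  -11.6  173.7] F_st [ 1.2  0.5 -1. ] T_st [-0.01  0.02  0.06] rot err deg [-0.19 -0.11  0.36]
scene
-86 128 z 71 85..97 y -23..0
-80 96 z 69 96..106 y -23..0
-74 127 z 69 104..113 y -23..0
-68 91 z 59 114..123 y -23..-4
-62 169 z 50 81..132 y -23..0
-56 107 z 50 132..139 y -23..-2
-50 47 z 51 134..139 y -23..-3
-44 56 z 51 79..84 y -23..-7
-38 55 z 40 81..84 y -23..-6
-32 86 z 49 83..90 y -23..-5
-26 90 z 47 90..95 y -23..-5
-20 94 z 44 94..99 y -23..-3
-14 89 z 41 97..102 y -23..-0
-8 72 z 40 99..103 y -23..-1
-2 47 z 80 100..103 y -23..-1
wrist
-92 35 z 79 86..88 y -22..-2
-86 596 z 70 87..98 y -23..-0
-80 555 z 69 98..107 y -23..0
-74 687 z 70 106..115 y -23..-0
-68 575 z 54 116..125 y -22..0
-62 974 z 49 124..135 y -23..0
-56 694 z 52 134..140 y -20..0
-50 236 z 51 82..139 y -19..0
-44 356 z 51 80..84 y -20..0
-38 265 z 51 82..84 y -20..0
-32 568 z 41 85..92 y -19..-0
-26 523 z 40 92..97 y -20..-0
-20 601 z 41 96..100 y -23..0
-14 536 z 40 99..102 y -23..0
-8 220 z 40 99..102 y -23..0
-2 14 z 81 82..82 y -3..0
top
-92 5 z 74 84..86 y -22..-2
-86 43 z 68 86..96 y -22..-0
-80 52 z 69 94..105 y -22..-1
-74 51 z 72 104..112 y -23..-1
-68 43 z 63 112..123 y -19..-1
-62 64 z 53 120..131 y -20..-0
-56 64 z 53 81..138 y -19..0
-50 59 z 44 79..137 y -21..0
-44 42 z 50 79..83 y -23..-0
-38 43 z 47 80..82 y -22..0
-32 54 z 43 84..89 y -22..0
-26 57 z 44 89..97 y -23..-0
-20 56 z 43 94..98 y -23..0
-14 50 z 76 96..100 y -23..0
-8 47 z 78 98..101 y -23..-0
```

Bolt is at b≈0.85 and the lever has turned over to about 1.35. With the lever that way, the cam discs can be pushed directly, so I'll raise the bolt by the discs and then turn the lever back in line.

Emit:
play_rows:
  moves:
    - {"travel": [0, 45, 40], "angular": [0, 0, 0.3]}
    - {"travel": [0, 62, 80], "angular": [0, 0, 0.3]}
    - {"travel": [0, 63, 100], "angular": [0, 0, 0.3]}
    - {"travel": [0, 72, 99], "angular": [0, 0, 0.3]}
    - {"travel": [0, 77, 98], "angular": [0, 0, 0.3]}

```text
clock: 21.82
tcp_pos: [0.5025, -0.1875, 0.0762]
orientation: [[-0.29, 0.957, -0.004], [0.957, 0.29, 0.001], [0.002, -0.003, -1.0]]
wrist_force: [0.4, -0.3, 0.0]
finger_gap: 0.001
gripper_force: 0.0
```

Run:
```python
from h import *
rep()
```

```text
t 21.82 tcp [ 502.5 -187.5   76.2] F [ 0.4 -0.3  0. ] T [ 0.01 -0.04  0.01] gap 0.001 gf 0.0
st tcp [-107.2  -11.5   76.2] F_st [ 0.3 -0.4  0. ] T_st [-0.   -0.04  0.01] rot err deg [-0.19 -0.14 -0.04]
```

Emit:
play_rows:
  moves:
    - {"travel": [0, 3, -1], "angular": [0, 0, 0]}
    - {"travel": [0, 6, -3], "angular": [0, 0, 0]}
    - {"travel": [0, 9, -5], "angular": [0, 0, 0]}
    - {"travel": [0, 12, -7], "angular": [0, 0, 0]}
    - {"travel": [0, 12, -7], "angular": [0, 0, 0]}

```text
clock: 22.45
tcp_pos: [0.5129, -0.1843, 0.082]
orientation: [[-0.29, 0.957, -0.007], [0.957, 0.29, 0.0], [0.002, -0.006, -1.0]]
wrist_force: [-3.4, -0.9, 2.5]
finger_gap: -0.001
gripper_force: 1.8
```

Run:
```python
from h import *
rep()
```

```text
t 22.45 tcp [ 512.9 -184.3   82. ] F [-3.4 -0.9  2.5] T [-0.21  0.49  0.01] gap -0.001 gf 1.8
st tcp [-96.3 -11.4  82. ] F_st [-3.5  0.1  2.5] T_st [-0.06  0.53  0.01] rot err deg [-0.35 -0.14 -0.03]
```

Emit:
play_rows:
  moves:
    - {"travel": [0, 2, -1], "angular": [0, 0, 0]}
    - {"travel": [0, 4, -2], "angular": [0, 0, 0]}
    - {"travel": [0, 5, -2], "angular": [0, 0, 0]}

```text
clock: 22.82
tcp_pos: [0.5165, -0.1832, 0.084]
orientation: [[-0.29, 0.957, -0.009], [0.957, 0.29, -0.001], [0.002, -0.009, -1.0]]
wrist_force: [-9.4, -2.9, 10.5]
finger_gap: -0.0
gripper_force: 7.1
```

Run:
```python
from h import *
rep()
im,W=cloud("scene"); P=tost(W).reshape(-1,3); P=P[np.isfinite(P[:,0])]
q=P[(P[:,0]<0)&(P[:,0]>-140)&(abs(P[:,1]+11.5)<12)&(P[:,2]>84)&(P[:,2]<170)]; q[:,0]+=3
for x in range(-110,0,6):
        r=q[(q[:,0]>=x)&(q[:,0]<x+6)]
        if len(r)>2: print(x,len(r),'z %.0f %.0f..%.0f'%(r[:,2].min(),np.median(r[:,2]),r[:,2].max()), "y %.0f..%.0f"%(r[:,1].min(),r[:,1].max()))
```

```text
t 22.82 tcp [ 516.5 -183.2   84. ] F [-9.4 -2.9 10.5] T [-0.51  1.98 -0.01] gap -0.0 gf 7.1
st tcp [-92.6 -11.4  84. ] F_st [-9.8  0.  10.5] T_st [ 0.09  2.04 -0.01] rot err deg [-0.5  -0.12 -0.04]
-110 123 z 96 143..168 y -23..-1
-104 111 z 91 117..156 y -23..-1
-98 79 z 85 104..135 y -23..-3
-92 43 z 88 111..134 y -23..-20
-86 29 z 88 122..158 y -23..-21
-80 33 z 86 95..136 y -23..-17
-74 38 z 84 100..136 y -23..-16
-68 39 z 93 106..144 y -23..-15
-62 46 z 101 115..154 y -23..-15
-56 23 z 112 147..157 y -23..-18
-50 13 z 119 128..154 y -23..-18
-44 3 z 128 133..152 y -23..-18
-32 29 z 84 86..92 y -21..-7
-26 55 z 85 91..95 y -22..-8
-20 62 z 86 95..100 y -23..-6
-14 51 z 85 98..101 y -23..-6
-8 52 z 89 100..104 y -23..-3
-2 42 z 91 101..103 y -23..-2
```

Emit:
play_rows:
  moves:
    - {"travel": [0, -12, -30], "angular": [0, 0, 0]}
    - {"travel": [0, -12, -85], "angular": [0, 0, 0]}
    - {"travel": [0, 40, -110], "angular": [8, 0, 0]}
    - {"travel": [0, 95, -110], "angular": [16, 0, 0]}
    - {"travel": [0, 126, -90], "angular": [24, 0, 0]}

```text
clock: 23.5
tcp_pos: [0.642, -0.1449, 0.1748]
orientation: [[-0.289, 0.873, -0.393], [0.957, 0.264, -0.117], [0.002, -0.41, -0.912]]
wrist_force: [1.2, -2.2, -0.2]
finger_gap: -0.001
gripper_force: 0.0
```

Emit:
play_rows:
  moves:
    - {"travel": [0, 0, 0], "angular": [6, 0, 0]}
    - {"travel": [0, 0, 0], "angular": [6, 0, 0]}

```text
clock: 23.75
tcp_pos: [0.6406, -0.1431, 0.1699]
orientation: [[-0.293, 0.824, -0.485], [0.956, 0.256, -0.144], [0.005, -0.505, -0.863]]
wrist_force: [0.2, 1.0, -0.0]
finger_gap: -0.001
gripper_force: 0.0
```

```bash
cat >> arc.py <<'E'
def T2s(x,z,y=-11.5,R=None):
    s=env.get_state(); R=np.array(s["orientation"]); t=tost(np.array(s["tcp_pos"]))
    return np.round(R.T@(XS*(x-t[0])+YS*(y-t[1])+ZS*(z-t[2])),1)
def back(gs,cam,r=57,push=1.5):
    s=env.get_state(); R=np.array(s["orientation"]); zt=np.array([R[:,2]@XS,R[2,2]]); yt=np.array([R[:,1]@XS,R[2,1]]); a=np.arctan2(-zt[0],-zt[1])
    for g in gs:
        e=np.array([np.sin(g),np.cos(g)]); m=np.array([np.cos(g),-np.sin(g)])
        T=(cam+64*e+4*m+(64-r)*zt+13*yt) if g>a else cam+r*e+4*m+13*yt
        T=T-push*m; print("g",g,np.round(T,1),"travel",T2s(*T))
E
python3 - <<'E'
from arc import *
s=rep(); print(np.round(s["joint_positions"],1))
im,W=cloud("top"); P=tost(W).reshape(-1,3); P=P[np.isfinite(P[:,0])]
q=P[(P[:,0]<10)&(P[:,0]>-140)&(abs(P[:,1]+7.5)<10)&(P[:,2]>60)&(P[:,2]<150)]; q[:,0]-=2
for x in range(-110,10,6):
        r=q[(q[:,0]>=x)&(q[:,0]<x+6)]
        if len(r)>2: print(x,len(r),'z %.0f %.0f..%.0f'%(r[:,2].min(),np.median(r[:,2]),r[:,2].max()))
back([1.1,1.0,.93,.8,.7],np.array([-70,91.]),57,0)
E
```

```text
t 23.75 tcp [ 640.6 -143.1  169.9] F [ 0.2  1.  -0. ] T [ 0.15 -0.46 -0.02] gap -0.001 gf 0.0
st tcp [ 37.8  -9.  169.9] F_st [ 0.5  0.9 -0. ] T_st [ 0.01 -0.49 -0.02] rot err deg [-30.36  -0.26   0.25]
[ 22.7  58.5 -51.7  55.5  41.7 112.3  -1.1]
-86 17 z 81 88..92
-80 36 z 70 91..98
-74 38 z 73 100..106
-68 39 z 63 106..112
-62 46 z 63 112..119
-56 47 z 60 119..126
-50 49 z 60 127..134
-44 55 z 70 132..137
-38 40 z 62 80..135
-32 41 z 70 85..91
-26 35 z 81 91..94
-20 41 z 64 95..99
-14 41 z 73 97..100
-8 36 z 78 98..102
-2 36 z 78 99..102
4 25 z 79 98..100
g 1.1 [ -3.5 103.9] travel [-1.5 -0.2 78.8]
g 1.0 [ -6.3 109.6] travel [-1.5 -5.6 75.2]
g 0.93 [ -8.6 113.4] travel [-1.5 -9.5 73.1]
g 0.8 [-13.6 120.1] travel [ -1.4 -17.2  69.9]
g 0.7 [-18.  124.8] travel [ -1.4 -23.3  68.1]
```

```bash
sed -i 's/13\*yt/7*yt/g' arc.py
python3 - <<'E'
from arc import *
back([.95,.7,.5,.3,.1,-.1,-.3,-.5,-.65],np.array([-78,86.]),52,1)
E
```

```text
g 0.95 [-24.2 106.9] travel [ -1.5 -19.6  86.6]
g 0.7 [-34.5 119.1] travel [ -1.4 -34.7  81.3]
g 0.5 [-44.4 126.7] travel [ -1.4 -47.   79.8]
g 0.3 [-53.7 131.3] travel [ -1.3 -57.4  80.5]
g 0.1 [-63.8 133.9] travel [ -1.3 -67.4  83.3]
g -0.1 [-74.2 134.5] travel [ -1.3 -76.7  88. ]
g -0.3 [-84.5 133. ] travel [ -1.3 -84.8  94.5]
g -0.5 [-94.3 129.5] travel [ -1.3 -91.5 102.5]
g -0.65 [-101.   125.7] travel [ -1.3 -95.4 109.2]
```

Emit:
play_rows:
  moves:
    - {"travel": [-1.4, -5, 50], "angular": [0, 0, 0]}
    - {"travel": [-1.4, -17, 83], "angular": [0, 0, 0]}
    - {"travel": [-1.4, -26, 83], "angular": [0, 0, 0]}
    - {"travel": [-1.4, -35, 81], "angular": [0, 0, 0]}
    - {"travel": [-1.4, -41, 80], "angular": [0, 0, 0]}

```text
clock: 24.42
tcp_pos: [0.5678, -0.1691, 0.1271]
orientation: [[-0.29, 0.828, -0.48], [0.957, 0.252, -0.144], [0.002, -0.502, -0.865]]
wrist_force: [0.7, 0.5, -0.3]
finger_gap: 0.001
gripper_force: 0.0
```

Run:
```python
from arc import *
rep()
back([.5,.3,.1,-.1,-.3,-.5,-.65],np.array([-78,86.]),52,1)
```

```text
t 24.43 tcp [ 567.8 -169.1  127.1] F [ 0.7  0.5 -0.3] T [ 0.16 -0.54 -0.  ] gap 0.001 gf 0.0
st tcp [-39.4 -12.8 127.1] F_st [ 0.8  0.3 -0.3] T_st [ 0.   -0.56 -0.  ] rot err deg [-3.01e+01 -1.10e-01 -1.00e-02]
g 0.5 [-44.4 126.7] travel [ 1.3 -4.1  2.9]
g 0.3 [-53.7 131.3] travel [  1.3 -14.5   3.6]
g 0.1 [-63.8 133.9] travel [  1.3 -24.5   6.3]
g -0.1 [-74.2 134.5] travel [  1.3 -33.8  11. ]
g -0.3 [-84.4 133.1] travel [  1.3 -42.   17.4]
g -0.5 [-94.2 129.6] travel [  1.3 -48.7  25.4]
g -0.65 [-101.   125.7] travel [  1.2 -52.7  32.1]
```

Emit:
play_rows:
  moves:
    - {"travel": [1.3, -6, 3], "angular": [0, 0, 0]}
    - {"travel": [1.3, -13, 3.5], "angular": [0, 0, 0]}
    - {"travel": [1.3, -20, 5], "angular": [0, 0, 0]}
    - {"travel": [1.3, -27, 7], "angular": [0, 0, 0]}
    - {"travel": [1.3, -33, 10.5], "angular": [0, 0, 0]}

```text
clock: 25.05
tcp_pos: [0.5338, -0.1781, 0.1326]
orientation: [[-0.29, 0.826, -0.484], [0.957, 0.252, -0.144], [0.003, -0.505, -0.863]]
wrist_force: [0.2, -0.9, -0.8]
finger_gap: 0.0
gripper_force: 0.2
```

Run:
```python
from arc import *
rep()
back([-.1,-.3,-.5,-.65],np.array([-78,86.]),52,1)
for n,dx,dy in(("top",2,4),("scene",-3,0)):
    im,W=cloud(n); P=tost(W).reshape(-1,3); P=P[np.isfinite(P[:,0])]
    q=P[(P[:,0]<10)&(P[:,0]>-140)&(abs(P[:,1]+11.5-dy)<8)&(P[:,2]>60)&(P[:,2]<160)]; q[:,0]-=dx
    print(n)
    for x in range(-120,-40,6):
        r=q[(q[:,0]>=x)&(q[:,0]<x+6)]
        if len(r)>2: print(x,len(r),'z %.0f %.0f..%.0f'%(r[:,2].min(),np.median(r[:,2]),r[:,2].max()))
```

```text
t 25.05 tcp [ 533.8 -178.1  132.6] F [ 0.2 -0.9 -0.8] T [ 0.2  -0.55  0.  ] gap 0.0 gf 0.2
st tcp [-74.5 -11.5 132.6] F_st [-0.1 -0.9 -0.8] T_st [ 0.03 -0.59  0.  ] rot err deg [-3.03e+01 -1.50e-01  3.00e-02]
g -0.1 [-74.2 134.5] travel [-0.  -0.6 -1.8]
g -0.3 [-84.5 133. ] travel [-0.  -8.8  4.6]
g -0.5 [-94.3 129.5] travel [ -0.  -15.5  12.6]
g -0.65 [-101.   125.7] travel [ -0.  -19.4  19.4]
top
-96 13 z 68 89..95
-90 33 z 94 111..135
-84 52 z 63 129..151
-78 39 z 60 73..158
-72 18 z 61 107..160
-66 14 z 61 66..159
-60 16 z 69 79..83
-54 19 z 60 78..81
-48 16 z 68 78..80
-42 24 z 77 79..82
scene
-96 59 z 70 76..96
-90 234 z 64 108..135
-84 137 z 67 134..153
-78 119 z 64 152..160
-72 21 z 148 156..160
-66 15 z 62 73..160
-60 32 z 60 72..84
-54 39 z 60 76..82
-48 26 z 61 79..82
-42 56 z 60 80..85
```

Emit:
play_rows:
  moves:
    - {"travel": [0, -8, 4], "angular": [0, 0, 0]}
    - {"travel": [0, -13, 9], "angular": [0, 0, 0]}
    - {"travel": [0, -17, 14], "angular": [0, 0, 0]}
    - {"travel": [0, -20, 19], "angular": [0, 0, 0]}

```text
clock: 25.65
tcp_pos: [0.5077, -0.186, 0.1279]
orientation: [[-0.29, 0.825, -0.484], [0.957, 0.251, -0.145], [0.002, -0.506, -0.863]]
wrist_force: [-1.8, -0.3, 18.7]
finger_gap: -0.005
gripper_force: 7.9
```

Run:
```python
from arc import *
rep()
for n,dx,dy in(("top",2,4),("scene",-3,0)):
    im,W=cloud(n); P=tost(W).reshape(-1,3); P=P[np.isfinite(P[:,0])]
    q=P[(P[:,0]<10)&(P[:,0]>-150)&(abs(P[:,1]+11.5-dy)<8)&(P[:,2]>60)&(P[:,2]<160)]; q[:,0]-=dx
    print(n)
    for x in range(-150,-40,6):
        r=q[(q[:,0]>=x)&(q[:,0]<x+6)]
        if len(r)>2: print(x,len(r),'z %.0f %.0f..%.0f'%(r[:,2].min(),np.median(r[:,2]),r[:,2].max()))
```

```text
t 25.65 tcp [ 507.7 -186.   127.9] F [-1.8 -0.3 18.7] T [-0.58  1.85 -0.02] gap -0.005 gf 7.9
st tcp [-101.8  -11.5  127.9] F_st [-1.8  0.2 18.7] T_st [-0.02  1.94 -0.02] rot err deg [-30.38  -0.09   0.  ]
top
-108 21 z 107 140..151
-102 26 z 88 112..156
-96 25 z 66 93..157
-90 27 z 62 67..77
-84 26 z 61 67..158
-78 11 z 61 63..67
-72 5 z 61 61..62
-66 10 z 60 70..80
-60 19 z 60 78..83
-54 19 z 61 78..81
-48 16 z 61 77..82
-42 26 z 75 80..82
scene
-108 195 z 103 134..155
-102 206 z 66 111..160
-96 62 z 63 75..160
-90 10 z 66 70..159
-84 3 z 71 72..72
-72 10 z 61 62..63
-66 26 z 60 72..82
-60 46 z 60 74..83
-54 32 z 60 78..83
-48 21 z 60 79..82
-42 64 z 61 80..84
```

The push back swung the bolt out again, so the two frictions are similar. Better: grip the lever bar across its sides and lead it on the arc in tension, which keeps bolt and lever in line. Retreat, turn the tool 90° and remeasure.

Emit:
play_rows:
  moves:
    - {"travel": [0, 10, -30], "angular": [0, 0, 0]}
    - {"travel": [0, 10, -90], "angular": [-10, 0, 0]}
    - {"travel": [0, 0, -130], "angular": [-20, 0, 0]}
    - {"travel": [0, 0, -130], "angular": [-30.3, 0, 0]}
    - {"travel": [0, 0, -130], "angular": [-30.3, 0, 0]}
  fingers: -1

```text
clock: 26.38
tcp_pos: [0.5684, -0.1699, 0.2387]
orientation: [[-0.287, 0.958, -0.001], [0.958, 0.287, -0.0], [-0.0, -0.001, -1.0]]
wrist_force: [0.8, -0.4, 0.2]
finger_gap: 1.0
gripper_force: 0.0
```

Emit:
play_rows:
  moves:
    - {"travel": [0, 0, 0], "angular": [0, 0, 45]}
    - {"travel": [0, 0, 0], "angular": [0, 0, 45]}
    - {"travel": [0, 0, 0], "angular": [0, 0, 45]}
    - {"travel": [0, 0, 0], "angular": [0, 0, 45]}
    - {"travel": [0, 0, 0], "angular": [0, 0, 45]}

```text
clock: 27.0
tcp_pos: [0.5716, -0.1663, 0.238]
orientation: [[0.471, 0.882, -0.003], [0.882, -0.471, 0.002], [0.001, -0.004, -1.0]]
wrist_force: [1.6, 0.6, -0.3]
finger_gap: 1.0
gripper_force: 0.0
```

Emit:
play_rows:
  moves:
    - {"travel": [0, 0, 0], "angular": [0, 0, 45]}
    - {"travel": [0, 0, 0], "angular": [0, 0, 45]}
    - {"travel": [0, 0, 0], "angular": [0, 0, 45]}
    - {"travel": [0, 0, 0], "angular": [0, 0, 45]}
    - {"travel": [0, 0, 0], "angular": [0, 0, 45]}

```text
clock: 27.62
tcp_pos: [0.5715, -0.1664, 0.2381]
orientation: [[0.956, 0.293, -0.002], [0.293, -0.956, 0.003], [-0.001, -0.003, -1.0]]
wrist_force: [0.2, 0.6, 0.1]
finger_gap: 1.0
gripper_force: 0.0
```

Run:
```python
from arc import *
s=rep(yaw=16.89); print(np.round(s["joint_positions"],1))
for n,dx,dy in(("top",2,4),("scene",-3,0),("wrist",0,0)):
    im,W=cloud(n); P=tost(W).reshape(-1,3); P=P[np.isfinite(P[:,0])]
    q=P[(P[:,0]<10)&(P[:,0]>-160)&(abs(P[:,1]+11.5-dy)<8)&(P[:,2]>40)&(P[:,2]<160)]; q[:,0]-=dx
    print(n)
    for x in range(-160,-40,6):
        r=q[(q[:,0]>=x)&(q[:,0]<x+6)]
        if len(r)>2: print(x,len(r),'z %.0f %.0f..%.0f'%(r[:,2].min(),np.median(r[:,2]),r[:,2].max()), "y %.0f..%.0f"%(r[:,1].min(),r[:,1].max()))
```

```text
t 27.62 tcp [ 571.5 -166.4  238.1] F [0.2 0.6 0.1] T [0.   0.01 0.02] gap 1.0 gf 0.0
st tcp [-35.  -11.3 238.1] F_st [0.3 0.5 0.1] T_st [0.   0.01 0.02] rot err deg [-0.17  0.07  0.15]
[ 40.1  30.3 -42.9  89.7  21.5  68.7 -79.7]
top
-106 34 z 85 126..129 y -14..-0
-100 46 z 88 111..128 y -14..0
-94 33 z 64 78..99 y -15..0
-88 26 z 55 66..74 y -15..-0
-82 28 z 56 64..72 y -15..0
-76 11 z 58 61..67 y -15..-5
-70 11 z 58 59..62 y -11..-5
-64 22 z 51 64..81 y -15..-0
-58 26 z 56 75..83 y -15..0
-52 26 z 50 74..81 y -15..0
-46 6 z 50 63..79 y -15..-13
scene
-106 135 z 86 119..131 y -19..-4
-100 100 z 66 91..130 y -19..-4
-94 32 z 64 69..92 y -19..-5
-88 3 z 68 68..70 y -10..-6
-82 4 z 71 71..72 y -19..-17
-76 6 z 62 64..68 y -19..-9
-70 10 z 58 61..65 y -14..-8
-64 69 z 49 61..82 y -19..-4
-58 53 z 57 62..84 y -19..-4
-52 34 z 55 74..82 y -19..-4
-46 47 z 56 78..83 y -19..-4
wrist
-106 106 z 127 129..130 y -19..-4
-100 441 z 69 117..130 y -19..-4
-94 343 z 65 90..109 y -19..-4
-88 97 z 64 69..76 y -19..-4
-82 101 z 63 69..74 y -19..-4
-76 77 z 60 64..71 y -19..-4
-70 45 z 60 62..64 y -15..-9
-64 67 z 57 61..83 y -19..-4
-58 122 z 58 63..83 y -19..-4
-52 114 z 56 62..82 y -19..-4
-46 61 z 79 81..82 y -19..-4
```

The lever stands nearly vertical (end at x≈-101, z≈129), with the cam at about (-92,66). Grip it from above.

Emit:
play_rows:
  moves:
    - {"travel": [-45, 0, 20], "angular": [0, 0, 0]}
    - {"travel": [-63, 0, 60], "angular": [0, 0, 0]}
    - {"travel": [-63, 0, 105], "angular": [0, 0, 0]}
    - {"travel": [-63, 0, 140], "angular": [0, 0, 0]}
    - {"travel": [-63, 0, 146], "angular": [0, 0, 0]}

```text
clock: 28.4
tcp_pos: [0.5097, -0.1846, 0.0904]
orientation: [[0.956, 0.293, -0.005], [0.293, -0.956, 0.004], [-0.003, -0.005, -1.0]]
wrist_force: [0.3, 0.1, 0.4]
finger_gap: 0.999
gripper_force: 0.0
```

Emit:
play_rows:
  moves:
    - {"travel": [0, 0, 0], "angular": [0, 0, 0]}
    - {"travel": [0, 0, 0], "angular": [0, 0, 0]}
    - {"travel": [0, 0, 0], "angular": [0, 0, 0]}
    - {"travel": [0, 0, 0], "angular": [0, 0, 0]}
    - {"travel": [0, 0, 0], "angular": [0, 0, 0]}
  fingers: 1
  force: 35

```text
clock: 29.02
tcp_pos: [0.5113, -0.185, 0.093]
orientation: [[0.957, 0.29, 0.0], [0.29, -0.957, 0.002], [0.001, -0.002, -1.0]]
wrist_force: [-0.5, 0.6, 4.9]
finger_gap: 0.182
gripper_force: 37.1
```

Run:
```python
from arc import *
s=rep(yaw=16.89); print(np.round(s["joint_positions"],1))
```

```text
t 29.02 tcp [ 511.3 -185.    93. ] F [-0.5  0.6  4.9] T [-0.09  0.13  0.01] gap 0.182 gf 37.1
st tcp [-98.  -11.6  93. ] F_st [-0.3  0.7  4.9] T_st [-0.05  0.15  0.01] rot err deg [-0.11 -0.04 -0.02]
[ 42.1  34.7 -38.5 108.3  28.8  47.  -84.7]
```

Emit:
play_rows:
  moves:
    - {"travel": [0, 0, -5], "angular": [0, 0, 0]}
    - {"travel": [1, 0, -10], "angular": [0, 0, 0]}
    - {"travel": [2.5, 0, -14], "angular": [0, 0, 0]}
    - {"travel": [4, 0, -17], "angular": [0, 0, 0]}
    - {"travel": [4, 0, -17], "angular": [0, 0, 0]}

```text
clock: 29.65
tcp_pos: [0.5172, -0.1831, 0.1095]
orientation: [[0.957, 0.291, 0.004], [0.291, -0.957, 0.004], [0.005, -0.003, -1.0]]
wrist_force: [8.9, 0.7, -8.5]
finger_gap: 0.18
gripper_force: 35.4
```

Run:
```python
from arc import *
s=rep(yaw=16.89)
im,W=cloud("scene"); P=tost(W).reshape(-1,3); P=P[np.isfinite(P[:,0])]
q=P[(P[:,0]<10)&(P[:,0]>-160)&(abs(P[:,1]+11.5)<8)&(P[:,2]>60)&(P[:,2]<160)]; q[:,0]+=3
for x in range(-130,-40,6):
        r=q[(q[:,0]>=x)&(q[:,0]<x+6)]
        if len(r)>2: print(x,len(r),'z %.0f %.0f..%.0f'%(r[:,2].min(),np.median(r[:,2]),r[:,2].max()))
```

```text
t 29.65 tcp [ 517.2 -183.1  109.5] F [ 8.9  0.7 -8.5] T [ 0.1  -2.03 -0.02] gap 0.18 gf 35.4
st tcp [-91.8 -11.5 109.5] F_st [ 8.7 -1.9 -8.5] T_st [-0.49 -1.97 -0.02] rot err deg [-0.16 -0.27  0.02]
-106 11 z 115 135..143
-100 114 z 112 137..149
-94 67 z 82 104..145
-88 34 z 81 85..147
-82 7 z 84 85..148
-64 7 z 61 78..80
-58 6 z 60 80..82
-52 5 z 61 80..81
```

Emit:
play_rows:
  moves:
    - {"travel": [4, 0, -2], "angular": [0, 0, 0]}
    - {"travel": [8, 0, -4], "angular": [0, 0, 0]}
    - {"travel": [12, 0, -5.5], "angular": [0, 0, 0]}
    - {"travel": [16, 0, -6.5], "angular": [0, 0, 0]}
    - {"travel": [20, 0, -7.5], "angular": [0, 0, 0]}

```text
clock: 30.32
tcp_pos: [0.5299, -0.1792, 0.1158]
orientation: [[0.957, 0.289, -0.009], [0.289, -0.957, 0.001], [-0.009, -0.004, -1.0]]
wrist_force: [-8.8, -3.0, -2.3]
finger_gap: 0.179
gripper_force: 36.4
```

Run:
```python
from arc import *
s=rep(yaw=16.89)
```

```text
t 30.32 tcp [ 529.9 -179.2  115.8] F [-8.8 -3.  -2.3] T [-0.84  2.08 -0.  ] gap 0.179 gf 36.4
st tcp [-78.6 -11.5 115.8] F_st [-9.3 -0.4 -2.3] T_st [-0.2   2.23 -0.  ] rot err deg [-0.2   0.5  -0.09]
```

Emit:
play_rows:
  moves:
    - {"travel": [5, 0, -1.5], "angular": [0, 0, 0]}
    - {"travel": [10, 0, -2.5], "angular": [0, 0, 0]}
    - {"travel": [15, 0, -3], "angular": [0, 0, 0]}
    - {"travel": [19, 0, -3.3], "angular": [0, 0, 0]}
    - {"travel": [22, 0, -3.3], "angular": [0, 0, 0]}

```text
clock: 30.95
tcp_pos: [0.5506, -0.173, 0.1187]
orientation: [[0.957, 0.289, -0.01], [0.289, -0.957, 0.001], [-0.01, -0.004, -1.0]]
wrist_force: [-7.9, -4.1, -5.0]
finger_gap: 0.179
gripper_force: 35.9
```

Run:
```python
from arc import *
s=rep(yaw=16.89)
im,W=cloud("scene"); P=tost(W).reshape(-1,3); P=P[np.isfinite(P[:,0])]
q=P[(P[:,0]<10)&(P[:,0]>-160)&(abs(P[:,1]+11.5)<12)&(P[:,2]>60)&(P[:,2]<112)]; q[:,0]+=3
for z in range(60,112,6):
        r=q[(q[:,2]>=z)&(q[:,2]<z+6)&(q[:,0]<-40)]
        if len(r)>2: print(z,len(r),'x %.0f %.0f..%.0f'%(r[:,0].min(),np.median(r[:,0]),r[:,0].max()))
```

```text
t 30.95 tcp [ 550.6 -173.   118.7] F [-7.9 -4.1 -5. ] T [-0.84  1.98 -0.02] gap 0.179 gf 35.9
st tcp [-56.9 -11.5 118.7] F_st [-8.7 -1.6 -5. ] T_st [-0.23  2.14 -0.02] rot err deg [-0.22  0.55 -0.09]
60 13 x -61 -58..-56
66 5 x -63 -60..-40
72 10 x -66 -60..-40
78 56 x -73 -49..-40
84 34 x -74 -66..-56
90 72 x -77 -73..-59
96 42 x -78 -75..-64
102 39 x -77 -74..-65
108 23 x -75 -73..-67
```

Emit:
play_rows:
  moves:
    - {"travel": [0, 0, -2], "angular": [0, 0, 0]}
    - {"travel": [1, 0, -4], "angular": [0, 0, 0]}
    - {"travel": [2, 0, -4], "angular": [0, 0, 0]}
    - {"travel": [4, 0, -4], "angular": [0, 0, 0]}
    - {"travel": [4, 0, -4], "angular": [0, 0, 0]}

```text
clock: 31.62
tcp_pos: [0.559, -0.1702, 0.1239]
orientation: [[0.957, 0.29, -0.001], [0.29, -0.957, 0.003], [-0.0, -0.003, -1.0]]
wrist_force: [1.5, -0.9, -16.5]
finger_gap: 0.182
gripper_force: 34.5
```

Run:
```python
from arc import *
s=rep(yaw=16.89)
im,W=cloud("scene"); P=tost(W).reshape(-1,3); P=P[np.isfinite(P[:,0])]
q=P[(P[:,0]<10)&(P[:,0]>-160)&(abs(P[:,1]+11.5)<12)&(P[:,2]>60)&(P[:,2]<112)]; q[:,0]+=3
for z in range(60,112,6):
        r=q[(q[:,2]>=z)&(q[:,2]<z+6)&(q[:,0]<-40)]
        if len(r)>2: print(z,len(r),'x %.0f %.0f..%.0f'%(r[:,0].min(),np.median(r[:,0]),r[:,0].max()))
```

```text
t 31.62 tcp [ 559.  -170.2  123.9] F [  1.5  -0.9 -16.5] T [-0.29 -0.72 -0.01] gap 0.182 gf 34.5
st tcp [-48.1 -11.3 123.9] F_st [  1.2  -1.3 -16.5] T_st [-0.49 -0.6  -0.01] rot err deg [-0.17  0.01 -0.  ]
60 29 x -61 -57..-51
66 20 x -61 -59..-56
72 32 x -62 -60..-58
78 62 x -63 -58..-40
84 22 x -64 -60..-47
90 24 x -66 -61..-48
96 81 x -69 -63..-48
102 42 x -69 -65..-57
108 30 x -67 -64..-57
```

Bolt now upright in the fork. Swing the lever over partway while gripped.

Emit:
play_rows:
  moves:
    - {"travel": [3, 0, 3], "angular": [0, 0, 0]}
    - {"travel": [8, 0, 5], "angular": [0, 0, 0]}
    - {"travel": [13, 0, 7.5], "angular": [0, 0, 0]}
    - {"travel": [18, 0, 10.5], "angular": [0, 0, 0]}
    - {"travel": [23, 0, 14.5], "angular": [0, 0, 0]}

```text
clock: 32.3
tcp_pos: [0.5834, -0.1631, 0.1136]
orientation: [[0.957, 0.29, 0.005], [0.29, -0.957, 0.001], [0.005, 0.001, -1.0]]
wrist_force: [-5.2, -0.7, 18.9]
finger_gap: 0.177
gripper_force: 37.7
```

Run:
```python
from arc import *
s=rep(yaw=16.89)
im,W=cloud("scene"); P=tost(W).reshape(-1,3); P=P[np.isfinite(P[:,0])]
q=P[(P[:,0]<10)&(P[:,0]>-160)&(abs(P[:,1]+11.5)<12)&(P[:,2]>60)&(P[:,2]<112)]; q[:,0]+=3
for z in range(60,112,6):
        r=q[(q[:,2]>=z)&(q[:,2]<z+6)&(q[:,0]<-40)]
        if len(r)>2: print(z,len(r),'x %.0f %.0f..%.0f'%(r[:,0].min(),np.median(r[:,0]),r[:,0].max()))
```

```text
t 32.3 tcp [ 583.4 -163.1  113.6] F [-5.2 -0.7 18.9] T [-0.28  1.2  -0.07] gap 0.177 gf 37.7
st tcp [-22.7 -11.6 113.6] F_st [-5.2  0.9 18.9] T_st [ 0.09  1.23 -0.07] rot err deg [ 0.03 -0.28 -0.01]
60 27 x -60 -56..-48
66 28 x -62 -58..-52
72 40 x -62 -59..-52
78 84 x -61 -55..-40
84 36 x -56 -54..-41
90 46 x -56 -54..-41
96 69 x -57 -54..-43
102 45 x -56 -52..-42
108 31 x -54 -50..-41
```

Emit:
play_rows:
  moves:
    - {"travel": [0, 0, -2], "angular": [0, 0, 0]}
    - {"travel": [0, 0, -2], "angular": [0, 0, 0]}
    - {"travel": [0, 0, -2], "angular": [0, 0, 0]}
  fingers: -1

```text
clock: 32.72
tcp_pos: [0.5813, -0.1635, 0.1121]
orientation: [[0.957, 0.29, 0.0], [0.29, -0.957, 0.003], [0.001, -0.002, -1.0]]
wrist_force: [-0.1, 0.0, -0.4]
finger_gap: 0.812
gripper_force: 0.0
```

Emit:
play_rows:
  moves:
    - {"travel": [0, 0, -40], "angular": [0, 0, 0]}
    - {"travel": [10, 0, -60], "angular": [0, 0, 0]}
    - {"travel": [10, 0, -60], "angular": [0, 0, 0]}

```text
clock: 33.1
tcp_pos: [0.5919, -0.1605, 0.1731]
orientation: [[0.957, 0.291, 0.003], [0.291, -0.957, 0.002], [0.003, -0.002, -1.0]]
wrist_force: [-0.7, -0.0, -0.5]
finger_gap: 0.999
gripper_force: 0.0
```

Emit:
play_rows:
  moves:
    - {"travel": [2, 0, 0], "angular": [0, 0, 0]}
    - {"travel": [2, 0, 0], "angular": [0, 0, 0]}
    - {"travel": [2, 0, 0], "angular": [0, 0, 0]}
    - {"travel": [2, 0, 0], "angular": [0, 0, 0]}
    - {"travel": [2, 0, 0], "angular": [0, 0, 0]}
  fingers: 1

```text
clock: 33.72
tcp_pos: [0.5924, -0.1604, 0.1715]
orientation: [[0.957, 0.29, -0.001], [0.29, -0.957, 0.003], [-0.0, -0.003, -1.0]]
wrist_force: [-1.0, 0.0, -0.3]
finger_gap: -0.001
gripper_force: 0.0
```

Run:
```python
from arc import *
s=rep(yaw=16.89)
for n,dx,dy in(("scene",-3,0),("wrist",0,0)):
    im,W=cloud(n); P=tost(W).reshape(-1,3); P=P[np.isfinite(P[:,0])]
    q=P[(P[:,0]<30)&(P[:,0]>-100)&(abs(P[:,1]+11.5)<8)&(P[:,2]>60)&(P[:,2]<160)]; q[:,0]-=dx
    print(n)
    for x in range(-100,30,8):
        r=q[(q[:,0]>=x)&(q[:,0]<x+8)]
        if len(r)>2: print(x,len(r),'z %.0f %.0f..%.0f'%(r[:,2].min(),np.median(r[:,2]),r[:,2].max()))
```

```text
t 33.73 tcp [ 592.4 -160.4  171.5] F [-1.   0.  -0.3] T [ 0.01 -0.03 -0.03] gap -0.001 gf 0.0
st tcp [-13.3 -11.6 171.5] F_st [-0.9  0.3 -0.3] T_st [ 0.01 -0.03 -0.03] rot err deg [-0.16  0.   -0.02]
scene
-68 14 z 60 75..98
-60 190 z 60 88..118
-52 133 z 61 119..132
-44 156 z 81 137..151
-36 97 z 80 150..155
-28 41 z 83 90..151
-20 47 z 89 96..99
-12 50 z 96 99..102
-4 45 z 98 100..103
4 35 z 99 100..102
12 30 z 73 97..100
20 19 z 62 94..96
wrist
-60 44 z 61 69..76
-52 127 z 60 71..86
-44 227 z 78 82..95
-36 167 z 78 82..87
-28 169 z 87 92..95
-20 236 z 94 97..100
-12 285 z 98 100..103
-4 324 z 99 101..102
4 360 z 98 100..102
12 389 z 94 97..101
20 395 z 87 92..96
28 102 z 85 87..90
```

Emit:
play_rows:
  moves:
    - {"travel": [-42, 0, 3], "angular": [0, 0, 0]}
    - {"travel": [-43, 0, 25], "angular": [0, 0, 0]}
    - {"travel": [-36, 0, 26], "angular": [0, 0, 0]}
    - {"travel": [-28, 0, 28], "angular": [0, 0, 0]}
    - {"travel": [-19, 0, 33], "angular": [0, 0, 0]}

```text
clock: 34.45
tcp_pos: [0.5759, -0.1653, 0.1396]
orientation: [[0.957, 0.291, 0.001], [0.291, -0.957, 0.002], [0.002, -0.002, -1.0]]
wrist_force: [-1.0, -1.7, 1.8]
finger_gap: -0.001
gripper_force: 1.5
```

Run:
```python
from arc import *
s=rep((-12,-11.5,110),yaw=16.89)
```

```text
t 34.45 tcp [ 575.9 -165.3  139.6] F [-1.  -1.7  1.8] T [-0.19  0.55 -0.  ] gap -0.001 gf 1.5
st tcp [-30.5 -11.6 139.6] F_st [-1.4 -1.4  1.8] T_st [-0.02  0.58 -0.  ] rot err deg [-0.11 -0.11  0.  ]
travel [18.5 -0.  29.6] angular [-0.11 -0.11  0.  ]
```

Emit:
play_rows:
  moves:
    - {"travel": [5, 0, 5], "angular": [0, 0, 0]}
    - {"travel": [9, 0, 11], "angular": [0, 0, 0]}
    - {"travel": [13, 0, 17], "angular": [0, 0, 0]}
    - {"travel": [16, 0, 23], "angular": [0, 0, 0]}
    - {"travel": [18, 0, 28], "angular": [0, 0, 0]}

```text
clock: 35.08
tcp_pos: [0.5936, -0.1597, 0.1113]
orientation: [[0.957, 0.291, 0.003], [0.291, -0.957, 0.003], [0.004, -0.002, -1.0]]
wrist_force: [1.9, -0.4, 4.2]
finger_gap: 0.002
gripper_force: 2.2
```

Run:
```python
from arc import *
s=rep((-12,-11.5,110),yaw=16.89)
```

```text
t 35.08 tcp [ 593.6 -159.7  111.3] F [ 1.9 -0.4  4.2] T [ 0.01 -0.44  0.05] gap 0.002 gf 2.2
st tcp [-12.  -11.3 111.3] F_st [ 1.7 -0.9  4.2] T_st [-0.12 -0.42  0.05] rot err deg [-0.12 -0.21  0.02]
travel [-0.   0.2  1.3] angular [-0.12 -0.21  0.02]
```

Now press down to the stop in small steps.

Emit:
play_rows:
  moves:
    - {"travel": [0, 0, 2], "angular": [0, 0, 0]}
    - {"travel": [0, 0, 4], "angular": [0, 0, 0]}
    - {"travel": [0, 0, 5], "angular": [0, 0, 0]}
    - {"travel": [0, 0, 5], "angular": [0, 0, 0]}

```text
clock: 35.58
tcp_pos: [0.5946, -0.1596, 0.1085]
orientation: [[0.957, 0.291, 0.006], [0.291, -0.957, 0.002], [0.007, -0.0, -1.0]]
wrist_force: [-0.5, 0.8, 17.9]
finger_gap: 0.003
gripper_force: 8.9
```

Run:
```python
from arc import *
s=rep(yaw=16.89)
```

```text
t 35.58 tcp [ 594.6 -159.6  108.5] F [-0.5  0.8 17.9] T [ 0.23 -0.2   0.05] gap 0.003 gf 8.9
st tcp [-11.  -11.5 108.5] F_st [-0.3  0.9 17.9] T_st [ 0.16 -0.26  0.05] rot err deg [-0.02 -0.38  0.02]
```

Emit:
play_rows:
  moves:
    - {"travel": [2, 0, 1], "angular": [0, 0, 0]}
    - {"travel": [2, 0, 2], "angular": [0, 0, 0]}
    - {"travel": [2, 0, 2], "angular": [0, 0, 0]}

```text
clock: 35.95
tcp_pos: [0.5955, -0.1595, 0.107]
orientation: [[0.957, 0.29, 0.005], [0.29, -0.957, 0.001], [0.005, 0.0, -1.0]]
wrist_force: [-3.9, 0.2, 24.9]
finger_gap: 0.002
gripper_force: 12.6
```

Emit:
play_rows:
  moves:
    - {"travel": [0, 0, -40], "angular": [0, 0, 0]}
    - {"travel": [0, 0, -100], "angular": [0, 0, 0]}
    - {"travel": [0, 0, -150], "angular": [0, 0, 0]}
    - {"travel": [-60, 0, -180], "angular": [0, 0, 0]}
    - {"travel": [-100, 0, -180], "angular": [0, 0, 0]}

```text
clock: 36.58
tcp_pos: [0.4976, -0.1893, 0.2852]
orientation: [[0.957, 0.291, 0.002], [0.291, -0.957, 0.002], [0.002, -0.001, -1.0]]
wrist_force: [-0.4, -2.0, -0.5]
finger_gap: -0.001
gripper_force: 0.0
```

Run:
```python
from arc import *
s=rep(yaw=16.89)
for n,dx,dy in(("scene",-3,0),("wrist",0,0)):
    im,W=cloud(n); P=tost(W).reshape(-1,3); P=P[np.isfinite(P[:,0])]
    q=P[(P[:,0]<60)&(P[:,0]>-100)&(abs(P[:,1]+11.5)<8)&(P[:,2]>60)&(P[:,2]<160)]; q[:,0]-=dx
    print(n)
    for x in range(-100,60,8):
        r=q[(q[:,0]>=x)&(q[:,0]<x+8)]
        if len(r)>2: print(x,len(r),'z %.0f %.0f..%.0f'%(r[:,2].min(),np.median(r[:,2]),r[:,2].max()))
    if n=="wrist":
        q=P[(abs(P[:,0])<25)&(P[:,1]>0)&(P[:,1]<150)&(P[:,2]>60)&(P[:,2]<110)]
        for y in range(0,150,15):
            r=q[(q[:,1]>=y)&(q[:,1]<y+15)]
            if len(r): print("tube",y,np.round([r[:,0].min(),r[:,0].max(),r[:,2].max()],1))
        save("w9",im)
    else: save("s9",cv2.resize(im[130:350,260:480],(600,600)))
```

```text
t 36.58 tcp [ 497.6 -189.3  285.2] F [-0.4 -2.  -0.5] T [-0.07 -0.03  0.01] gap -0.001 gf 0.0
st tcp [-112.4  -11.7  285.2] F_st [-1.  -1.8 -0.5] T_st [-0.08 -0.01  0.01] rot err deg [-0.06 -0.13  0.02]
scene
-68 33 z 63 89..97
-60 150 z 60 87..105
-52 39 z 60 100..105
-44 30 z 80 104..108
-36 89 z 79 105..110
-28 73 z 82 107..112
-20 65 z 93 109..114
-12 67 z 95 111..115
-4 60 z 100 114..117
4 34 z 97 115..117
12 12 z 74 97..99
20 8 z 63 81..97
36 11 z 64 74..76
44 22 z 68 70..75
wrist
-68 20 z 80 93..97
-60 144 z 80 100..104
-52 143 z 60 100..106
-44 158 z 69 82..109
-36 220 z 103 107..111
-28 190 z 106 109..111
-20 219 z 107 110..113
-12 235 z 109 113..115
-4 226 z 112 115..117
4 167 z 98 115..119
12 209 z 94 98..100
20 181 z 88 92..96
28 135 z 74 84..89
36 46 z 61 73..76
tube 0 [-17.8  17.1  87.1]
tube 15 [-17.8  17.3  83.4]
tube 30 [-17.7  17.3  83.8]
tube 45 [-17.6  17.4  83.3]
tube 60 [-17.6  17.7  84. ]
tube 75 [-17.5  17.8  84.2]
tube 90 [-17.4  17.9  83.8]
tube 105 [-21.3  22.   83.7]
tube 120 [-20.5  21.1  86.4]
tube 135 [-17.3  17.9  83.1]
```

View pics/s9.png

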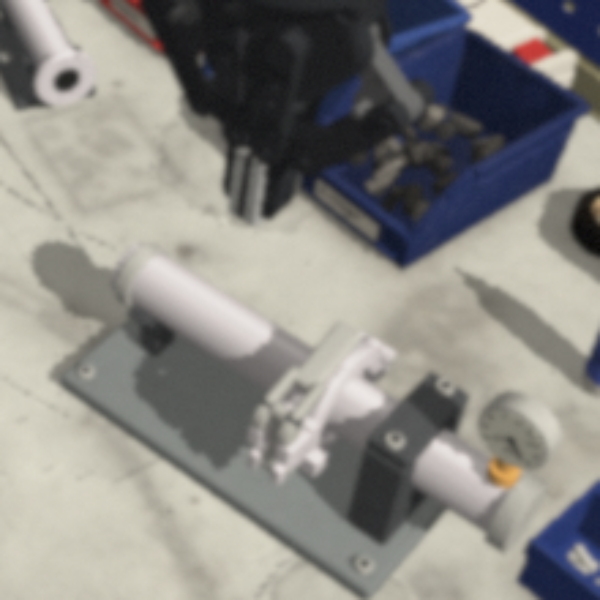

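The lever lies flat on the ring's back (from about 265,440 to 340,330). Its measured slope of 0.22 corresponds to 1.35 rad, the stop. The tube is seated and level, and the robot is clear.

```bash
python3 -c "
from h import *
st(); print(env.sign_off())"
```

```text
t 36.67 tcp [ 494.2 -191.5  284. ] F [ 0.5 -0.7 -0.6] T [0.01 0.01 0.  ] gap 0.001 gf 0.0
the job is handed in; nothing more can be done
None
```

The job is handed in at 36.7 s: the large-flange tube is seated on the pipe face, the ring is closed, the bolt is up in the fork and the cam lever is fully down. One early push on the lever jammed and read about 54 N at the wrist, below the 120 N wrist limit; only the fingertips should have touched it, so the 40 N limit on the gripper's body should not apply, and the small-flange tube was not touched.

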